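# Fetch the bar blades from under the glass riser with the reacher and rack them

### The job

Two or three flat bar blades have slid in under the low glass riser, where no hand fits. Using the reacher (squeeze its trigger to close the jaws on a blade), never the gripper itself, draw every one right out from under the glass; then, with the gripper, slide each blade lying flat into a slot of the walnut block, either end first and pushed home. Lay the reacher back flat along the leather mat the way round it lay, and leave the other barware standing where it is.

Things in the scene. Friction and masses are not known exactly. Their poses are not given: they have to be found in the camera images.
- reacher_grip (a point): Reacher: black grab tool lying flat, 331 mm long, 0.31 kg, balanced within 30 mm of this point, the centre of its grip, 22 mm above its underside. Own x: towards the jaws; y: towards the trigger; z up. Grip 44 mm high, 60 mm wide at rest between two upright faces, the fixed black palm plate (y = -30) and the dark steel trigger plate (y = +30). One finger on each squeezes it.
- reacher_palm (a point): Middle of the palm plate's outer face, fixed on the reacher, at grip y = -30 mm, 22 mm up. On both faces the fingers go between two upright ribs, 3 mm proud and 35 mm apart (grip x = -17.5 to +17.5). Since only the trigger plate moves, squeezing by q in a gripper that closes evenly shifts the whole reacher q/2 along its own +y. Rear end 71 mm behind the grip point.
- reacher_tip (a point): Midway between the tips of the reacher's two jaws, 260 mm ahead (own x) of the grip point, 14 mm above the underside. Nothing at the jaw end is higher than 28 mm or wider than 78 mm. The reacher rests on the palm plate, the rear block and a foot under the head behind the jaws (186 mm ahead of the grip).
- reacher_trigger (a joint): Trigger travel in m: 0 released, jaws open; 0.022 fully squeezed, jaws 20 mm apart. Each jaw moves in by 0.9 of this, both together, so on a 32 mm wide blade it stops near 0.0155 (grip then about 44 mm wide). A spring pushes it out with 6 N at 0, 10 N at 0.022, so held at about 58 mm the jaws stay open and the spring keeps the reacher between the fingers.
- jaw_l: Jaw on the reacher's own +y side: upright rubber-faced plate, 65 mm free length up to the tip, 6 mm thick, 1.5 to 26 mm above the reacher's underside, parallel to the tool; open, its inner face is 30 mm from the reacher's middle line. Its origin is a point under the grip and of no use.
- jaw_r: The like jaw on the reacher's own -y side; the open jaws stand 60 mm apart inside.
- blade_a_mid (a point): Bar blade (flat steel opener with a black sleeve), 130 mm long (own x), 32 mm wide (y), 10 mm thick (z), 0.09 kg; this point is its centre, 5 mm above its underside. All blades are alike; None if absent.
- blade_b_mid (a point): Bar blade (flat steel opener with a black sleeve), 130 mm long (own x), 32 mm wide (y), 10 mm thick (z), 0.09 kg; this point is its centre, 5 mm above its underside. All blades are alike; None if absent.
- blade_c_mid (a point): Bar blade (flat steel opener with a black sleeve), 130 mm long (own x), 32 mm wide (y), 10 mm thick (z), 0.09 kg; this point is its centre, 5 mm above its underside. All blades are alike; None if absent.
- riser: Low smoked-glass riser on brass legs, fixed: 210 mm deep (own x), 290 mm wide (own y), top at 72 mm, 64 mm clear under the glass. Origin on the surface under its centre. Its open front is at own x = -105 mm and looks along own -x; own +x leads in under the glass to a solid back at x = +97 mm. 12 mm square legs at the corners (y = +-139 mm). The blades lie on the surface under it side by side, nearly along own x.
- mat_center (a point): Centre of the thin brown leather mat let in flush with the marble, 380 mm long (own x) by 110 mm wide. The reacher lies along it, jaws towards own +x, with its grip point about 85 mm on the -x side of this centre. No height to speak of.
- block: Walnut block with three level slots, fixed: 100 mm deep (own x), 200 mm wide (own y), 42 mm high, smoked-glass top. Origin under its centre. The slot mouths are in the face at own x = -50 mm and a blade goes in along own +x. Each slot is 40 mm wide, 16 mm high (20 to 36 mm above the surface), 78 mm deep, its floor ramped down at the mouth; a blade pushed home shows 52 mm.
- slot0 (a point): Centre of the mouth of slot 0 of the block, 28 mm above the surface; axes as the block's (x leads in). The slots stand 65 mm apart.
- slot1 (a point): Centre of the mouth of slot 1 of the block, 28 mm above the surface; axes as the block's (x leads in). The slots stand 65 mm apart.
- slot2 (a point): Centre of the mouth of slot 2 of the block, 28 mm above the surface; axes as the block's (x leads in). The slots stand 65 mm apart.
- shaker: Bystander: steel cocktail shaker, 86 mm across, 200 mm tall; origin under its centre.
- tumbler_a: Bystander: clear rocks tumbler, 84 mm across, 85 mm tall; origin under its centre.
- tumbler_b: Bystander: clear rocks tumbler, 84 mm across, 85 mm tall; origin under its centre.
- jigger: Bystander: black plastic jigger, 48 mm across, 85 mm tall; origin under its centre.
- muddler: Bystander: walnut muddler on end, 38 mm across, 200 mm tall; origin under its centre.
- decanter: Bystander: amber decanter, 72 mm across, 160 mm tall, on the glass of the riser near its back; origin under its centre.
Not all that is in view belongs to the job. There is more than one size of the block; the one meant has the size given above.

How it is judged:
By the outcome, as a careful person would: the job done as asked, in the order asked, and still so for the second after the job is handed in, with the robot touching nothing.
Of blade_a, blade_b, blade_c only 2 to 3 are there at a start; the rules pass over those that are not, and their reading is None.
At some moment in a run one of reacher may be knocked a few centimetres aside while the robot is not near it.
Once in a run the grip may slacken for a moment while it holds something.
It also fails if it takes over 210 s, if anything falls off the work surface, if the arm or the gripper's body presses on something with over 40 N, if the wrist force passes 120 N, or if a joint passes its speed limit or range.

### The arm

A 6-joint arm with a two-finger parallel gripper is mounted at the origin on the work surface. World frame = base frame: x ahead of the robot, y to its left, z up, the work surface at z = 0. Lengths are in mm, angles in rad, forces in N, time in s.
With the tool pointing down it reaches from about 275 to 750 mm from the base axis. Payload 10.2 kg.
Tool frame: the origin (TCP) lies at the very end of the fingers, on their centre line; the grasp point (between the pads) lies ctrl.grip_depth behind it (ctrl.grip_depth is the distance from the TCP to the grasp point, in mm); z points along the fingers, y is the direction in which the jaws open and shut (so a half turn about z gives the same grasp; the last joint's range is limited). The gripper opens to 85 mm and grips with 20 to 120 N. Pads are 22 mm wide; open, the fingers measure 114 mm over their backs; the gripper's body (76 mm by 85 mm) begins 54 mm behind the grasp point. The pads swing forward as they close: fully open they stand 13 mm farther back than shut.
Start: joints at [-1.456, 0.313, 1.498, -0, 1.331, -0.223], TCP at [173.979, -495.341, 231.294] pointing down, gripper open.
Joint ranges: [-2.94, 2.94], [-0.97, 2.17], [0.19, 2.56], [-1.23, 4.37], [0.02, 3.11], [-2.88, 2.88]. Speed limits (rad/s): [2.39, 2.39, 3.01, 3.14, 3.14, 3.14].

### API

Orientations are given as a unit quaternion [w, x, y, z].
In Python, from rig import telemetry, eyes, ctrl, nets gives the robot as it stands. The module is installed in compiled form; this text tells all that it offers.
- The arm moves only by the tool drive_tool, never from a script. Its argument "series" is text: rows parted by semicolons, each of 7 numbers parted by spaces: the shift along the tool's x, y, z normalised to -1 to 1, where 1 is 0.12 m, then the turn, a rotation vector about the tool's x, y, z normalised to -1 to 1, where 1 is 0.5 rad, then the opening, from 0 (shut) to 1 (fully open). In form: tx ty tz wx wy wz hand; .... A call has 1 to 20 rows; each row is the pose to reach, as a shift and turn from the pose measured when the call began, along the tool's axes at that moment; what a row does not reach only later rows make up. A row lasts 1/10 s, in which the tool goes at most 50 mm and 8.59 degrees, less where a joint would pass 70% of its speed; a pose out of reach is approached as far as the arm can. A call with a number of a shift or a turn outside -1 to 1 is refused whole. A call with a gripper value outside its range is refused whole. The fingers move at their own pace and stop on an object; "newtons" is the grip in N (left out, the last holds). Time passes only in rows, so rows that repeat a pose let the fingers close. It gives the time, the measured TCP pose, the force and the opening at its end, in the units of the state.
- telemetry.sense(): the state, without advancing time (a new reading comes with each control period).
- eyes.capture(name): name is "scene" or "top" or "wrist"; returns a dict with "frame" (420x560x3 uint8, red, green, blue), "fx", "fy", "cx", "cy" (pixels), "view" (4x4, takes a point from world to camera coordinates). Camera axes: x right, y up, looking along -z (the intrinsics and any distortion apply to the point x, -y, -z); pixel columns grow to the right and rows downward; lengths in mm; the calibration is good to about 2 mm. A picture is of the moment at which its call begins. There is no depth.
- ctrl.finish_job(): hands the job in, once; it reports no verdict.
Trained networks look in a picture, given as the dict that the camera call returned (one of the last four; its "shot" number tells which), for a name from the list of things; names that differ only in an ending like _2 or _b are one class to them, and where a whole thing is asked for, a point or a joint stands for the part that bears it (a point fixed in the world has none). Each returns a list of dicts, best first, with "confidence" (0 to 1); they miss things now and then, are a little off and sometimes report something else, mostly with a low value. They report only what shows in the picture. A call takes as long as a camera call. They do not tell look-alikes from the thing itself.
- nets.spot_in(name, picture): "rect" ([left, top, right, bottom] in pixels, round what is visible of it).
The state is a dict: "time_s": time; "joints": joint angles; "dq": joint speeds; "tau": joint torques, N m; "eef_pos": TCP position; "ee_rot": TCP orientation; "force": force on the tool from outside, world axes, zero at the start; "wrist_torque": the same for the moment, N m; "grip_width": opening from 0.0 (shut) to 1.0 (fully open).
Only numpy, scipy, OpenCV 4.12 (cv2) and the standard library are available. Lean on these libraries where they do the work, as an engineer would, in place of code of your own. Each camera call takes 0.05 s, during which the arm holds its last target. There are 200 camera calls.

## Working session

There is one attempt and no reset: what is moved stays moved. The work goes in short steps, Python scripts to look and compute and a tool call to move; the robot and the scene stay as the last step left them, time stands still between calls to the robot, and variables do not carry over. Pictures are saved under pics/ and viewed, about 12 in all and at most 16, crops included, and the job is handed in when it is done.

Besides the shell and the picture viewer there is one more tool, called after "Call:" in YAML: its name, and indented under it one key for each argument. drive_tool: Moves the arm, as the interface text tells. Scaled input: -1 to 1 covers 0.12 m each way for a shift and 0.5 rad each way for a turn. Its arguments: {"type":"object","properties":{"series":{"type":"string"},"newtons":{"type":"number"}},"required":["series"]}

```bash
mkdir -p pics; cat > h.py <<'E'
import numpy as np, cv2
from rig import telemetry, eyes, ctrl, nets
from scipy.spatial.transform import Rotation as R
def cap(n,fn=None):
    p=eyes.capture(n)
    if fn: cv2.imwrite('pics/'+fn+'.png',cv2.cvtColor(p['frame'],cv2.COLOR_RGB2BGR))
    return p
def px2w(p,u,v,z):
    "pixel -> world on plane z"
    V=np.array(p['view']);Rm=V[:3,:3];o=-Rm.T@V[:3,3]
    d=Rm.T@np.array([(u-p['cx'])/p['fx'],-(v-p['cy'])/p['fy'],-1.])
    return o+d*(z-o[2])/d[2]
def w2px(p,X):
    c=np.array(p['view'])@np.append(X,1.)
    return np.array([p['cx']+p['fx']*c[0]/-c[2],p['cy']-p['fy']*c[1]/-c[2]])
def tool():
    s=telemetry.sense();q=s['ee_rot']
    return np.array(s['eef_pos']),R.from_quat([q[1],q[2],q[3],q[0]]),s
E
python3 - <<'E'
from h import *
print({k:np.round(v,3).tolist() for k,v in telemetry.sense().items()}, ctrl.grip_depth)
for n in ('scene','top','wrist'):
    p=cap(n,n+'0'); print(n,{k:(np.round(v,2).tolist() if k!='frame' else 0) for k,v in p.items()})
    if n=='wrist':continue
    for t in ['reacher_grip','jaw_l','blade_a_mid','riser','block','shaker','tumbler_a','jigger','muddler','decanter']:
        print(t,[(np.round(d['rect']).tolist(),round(d['confidence'],2)) for d in nets.spot_in(t,p)][:4])
E
```

```text
{'time_s': 0.0, 'joints': [-1.456, 0.313, 1.498, 0.0, 1.331, -0.223], 'dq': [0.0, 0.001, -0.001, -0.002, -0.0, -0.0], 'tau': [-0.002, -41.228, -25.974, -0.0, 0.004, 0.0], 'eef_pos': [173.974, -495.049, 230.699], 'ee_rot': [-0.001, 0.986, 0.168, 0.0], 'force': [-0.108, 1.659, -0.157], 'wrist_torque': [0.016, 0.081, -0.025], 'grip_width': 1.002} 18.700000000000003
scene {'frame': 0, 'fx': 429.22, 'fy': 429.22, 'cx': 282.18, 'cy': 209.93, 'view': [[0.23, 0.97, 0.0, -105.9], [-0.56, 0.13, 0.82, 225.04], [0.79, -0.19, 0.58, -1489.32], [0.0, 0.0, 0.0, 1.0]], 'shot': 1}
reacher_grip [([240.0, 243.0, 364.0, 287.0], 0.97), ([410.0, 180.0, 477.0, 240.0], 0.39), ([255.0, 246.0, 274.0, 338.0], 0.39), ([89.0, 158.0, 133.0, 233.0], 0.27)]
jaw_l [([243.0, 269.0, 283.0, 285.0], 0.72), ([240.0, 256.0, 259.0, 264.0], 0.65), ([239.0, 243.0, 361.0, 283.0], 0.33)]
blade_a_mid [([242.0, 245.0, 366.0, 286.0], 0.3)]
riser [([78.0, 200.0, 197.0, 319.0], 0.68), ([236.0, 242.0, 361.0, 284.0], 0.47)]
block [([409.0, 181.0, 476.0, 238.0], 0.59), ([323.0, 127.0, 380.0, 185.0], 0.56)]
shaker [([344.0, 230.0, 395.0
[... 762 characters left out ...]
0, 152.0, 426.0, 251.0], 0.97), ([308.0, 96.0, 326.0, 134.0], 0.6)]
block [([151.0, 266.0, 215.0, 361.0], 0.96), ([120.0, 173.0, 167.0, 236.0], 0.74)]
shaker [([238.0, 97.0, 269.0, 136.0], 0.95), ([273.0, 104.0, 300.0, 139.0], 0.67)]
tumbler_a [([276.0, 105.0, 300.0, 137.0], 0.91), ([133.0, 137.0, 169.0, 165.0], 0.84)]
jigger [([341.0, 132.0, 356.0, 153.0], 0.75)]
muddler [([307.0, 99.0, 328.0, 136.0], 0.84)]
decanter [([398.0, 212.0, 433.0, 243.0], 0.88), ([208.0, 146.0, 323.0, 186.0], 0.45)]
wrist {'frame': 0, 'fx': 316.04, 'fy': 316.04, 'cx': 275.14, 'cy': 209.93, 'view': [[0.33, -0.94, 0.0, -524.78], [0.9, 0.32, -0.31, 38.91], [0.29, 0.1, 0.95, -378.76], [0.0, 0.0, 0.0, 1.0]], 'shot': 3}
```

```bash
python3 - <<'E'
import cv2
a=cv2.imread('pics/scene0.png');b=cv2.imread('pics/top0.png')
a=cv2.resize(a[120:350,60:520],(800,400),interpolation=3)
cv2.imwrite('pics/scene0z.png',a)
b=cv2.resize(b[80:380,110:450],(680,600),interpolation=3)
cv2.imwrite('pics/top0z.png',b)
E
```

```text
(no output)
```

View pics/top0z.png

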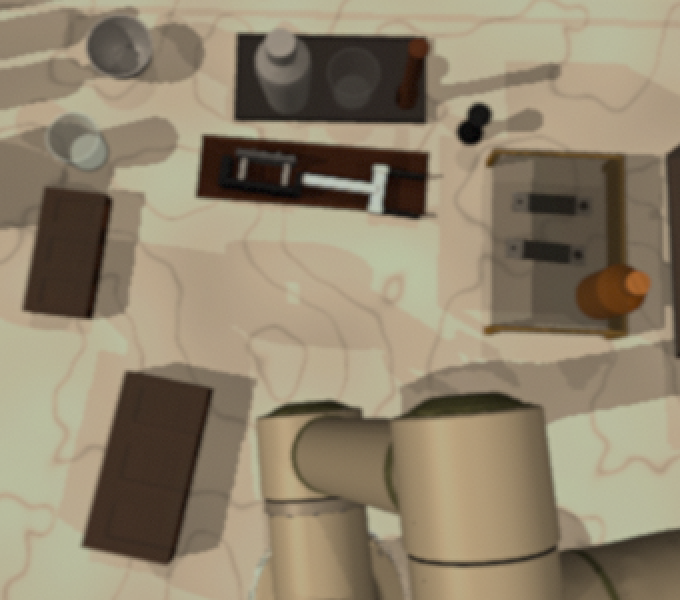

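View pics/scene0z.png

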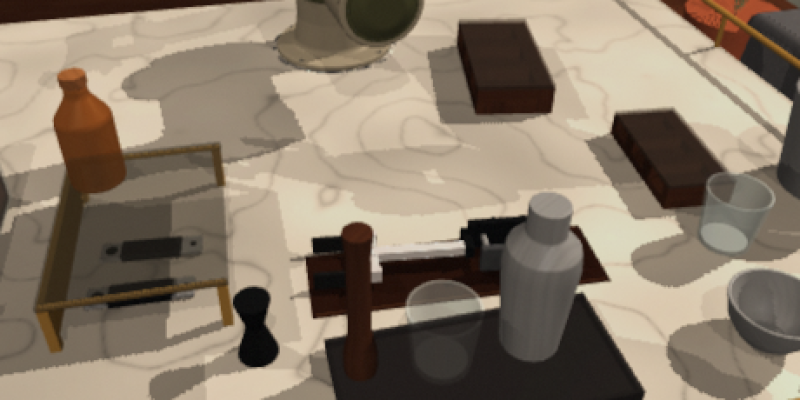

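The top view shows the reacher on the mat (zoom 220-435, 150-215). The riser is at (490-625, 150-335), with two blades at (552,205) and (546,251) and the decanter on its back corner. There are two walnut blocks, at (148,467) and (67,250). The jigger is at (473,125). Shaker, tumbler and muddler stand on a dark tray at the top, with another tumbler and a bowl at top left.

Possible confusions are the two walnut blocks, which I'll separate by size. The visible blades are the only ones so far, though a third could be hidden under the decanter.

```bash
python3 - <<'E'
from h import *
p=cap('top')
def W(l,z): return np.array([px2w(p,u/2+110-.25,v/2+80-.25,z)[:2] for u,v in l])
for nm,l,z in [('big',[(127,372),(213,390),(170,563),(84,547)],42),('small',[(45,187),(112,193),(91,318),(24,310)],42),
 ('riser',[(490,150),(624,154),(625,335),(490,331)],72),('mat',[(204,135),(429,152),(424,217),(198,197)],0),
 ('bl1',[(513,203),(592,205)],10),('bl2',[(508,248),(584,254)],10)]:
    w=W(l,z);e=np.roll(w,-1,0)-w
    print(nm,w.round().tolist(),w.mean(0).round(),np.linalg.norm(e,axis=1).round(),np.degrees(np.arctan2(e[:,1],e[:,0])).round(1))
print('pts grip corners, tips', W([(222,152),(300,152),(300,193),(222,186)],40).round().tolist(), W([(437,176),(434,216)],26).round().tolist())
E
```

```text
big [[339.0, 316.0], [315.0, 183.0], [62.0, 234.0], [82.0, 362.0]] [199. 274.] [135. 258. 130. 261.] [-100.3  168.6   81.2  -10.2]
small [[627.0, 465.0], [620.0, 358.0], [421.0, 377.0], [431.0, 481.0]] [525. 420.] [107. 200. 105. 197.] [-93.8 174.7  84.6  -4.7]
riser [[697.0, -238.0], [696.0, -449.0], [411.0, -440.0], [413.0, -235.0]] [ 554. -340.] [211. 285. 205. 284.] [-90.3 178.2  89.7  -0.5]
mat [[734.0, 225.0], [714.0, -151.0], [603.0, -143.0], [627.0, 229.0]] [670.  40.] [376. 111. 373. 106.] [-93.  176.   86.3  -2.4]
bl1 [[628.0, -287.0], [628.0, -417.0]] [ 628. -352.] [130. 130.] [-90.  90.]
bl2 [[553.0, -278.0], [546.0, -402.0]] [ 549. -340.] [124. 124.] [-93.2  86.8]
pts grip corners, tips [[693.0, 187.0], [696.0, 62.0], [628.0, 60.0], [636.0, 185.0]] [[666.0, -161.0], [599.0, -156.0]]
```

The block meant is the one at about (525, 420), which measures 105x198 mm; the other is 132x260 mm. I'll move up over the mat now, keeping clear of the decanter.

Call:
drive_tool:
  series: ".36 -.4 0 0 0 -.41 1;.72 -.8 0 0 0 -.82 1;.72 -.8 0 0 0 -.82 1;.72 -.8 0 0 0 -.82 1;.72 -.8 0 0 0 -.82 1;.72 -.8 0 0 0 -.82 1"
  newtons: 20

```text
time_s: 1.8
eef_pos: [223.4, -376.9, 231.3]
ee_rot: [0.0, 0.931, 0.364, -0.0]
force: [-0.4, -0.6, 0.1]
grip_width: 0.999
```

Call:
drive_tool:
  series: ".46 -.2 0 0 0 -.41 1;.93 -.39 0 0 0 -.82 1;.93 -.39 0 0 0 -.82 1;.93 -.39 0 0 0 -.82 1;.93 -.39 0 0 0 -.82 1;.93 -.39 0 0 0 -.82 1"

```text
time_s: 2.4
eef_pos: [273.2, -268.1, 231.1]
ee_rot: [0.0, 0.838, 0.545, -0.0]
force: [-0.4, 0.5, 0.5]
grip_width: 1.003
```

Call:
drive_tool:
  series: ".46 .2 0 0 0 -.41 1;.91 .42 0 0 0 -.82 1;.91 .42 0 0 0 -.82 1;.91 .42 0 0 0 -.82 1;.91 .42 0 0 0 -.82 1;.91 .42 0 0 0 -.82 1"

```text
time_s: 3.0
eef_pos: [363.0, -189.9, 231.0]
ee_rot: [-0.0, 0.711, 0.703, -0.0]
force: [-0.2, 0.2, -0.8]
grip_width: 0.996
```

Call:
drive_tool:
  series: ".5 .5 0 0 0 0 1;1 1 0 0 0 0 1;1 1 0 0 0 0 1;1 1 0 0 0 0 1;1 1 0 0 0 0 1;1 1 0 0 0 0 1"

```text
time_s: 3.6
eef_pos: [483.9, -72.4, 230.7]
ee_rot: [-0.0, 0.712, 0.702, -0.001]
force: [0.1, 0.5, 0.7]
grip_width: 0.999
```

Call:
drive_tool:
  series: ".5 .5 0 0 0 0 1;1 1 0 0 0 0 1;1 1 0 0 0 0 1;1 1 0 0 0 0 1;1 1 0 0 0 0 1;1 1 0 0 0 0 1"

```text
time_s: 4.2
eef_pos: [605.1, 44.2, 230.4]
ee_rot: [-0.0, 0.713, 0.702, -0.001]
force: [-0.1, -0.0, 0.0]
grip_width: 1.003
```

```bash
python3 - <<'E'
from h import *
t,r,s=tool();print(t.round(),r.as_matrix().round(3).tolist(),s['time_s'],np.round(s['force'],1))
p=cap('wrist','w1');V=p['view'];print('cam',(-V[:3,:3].T@V[:3,3]).round(), V.round(3).tolist())
q=cap('top','top1')
for n,P in (('w',p),('t',q)):
  for k in ['reacher_grip','jaw_l','jigger','blade_a_mid','block']:
    for d in nets.spot_in(k,P)[:3]: print(n,k,np.round(d['rect']).tolist(),round(d['confidence'],2))
a=cv2.imread('pics/top1.png');cv2.imwrite('pics/top1z.png',cv2.resize(a[80:280,100:450],(800,457),interpolation=3))
E
```

```text
[605.  44. 230.] [[0.016, 1.0, -0.002], [1.0, -0.016, -0.001], [-0.001, -0.002, -1.0]] 4.2 [-0.1 -0.   0. ]
cam [607. 124. 372.] [[1.0, -0.015, -0.001, -604.662], [0.014, 0.951, -0.309, -11.561], [0.006, 0.309, 0.951, -395.549], [0.0, 0.0, 0.0, 1.0]]
w reacher_grip [271.0, 27.0, 371.0, 321.0] 0.84
w reacher_grip [414.0, 276.0, 483.0, 337.0] 0.63
w jaw_l [270.0, 250.0, 284.0, 314.0] 0.83
w jaw_l [321.0, 256.0, 338.0, 318.0] 0.62
w jaw_l [420.0, 90.0, 557.0, 206.0] 0.37
w jigger [365.0, 339.0, 386.0, 363.0] 0.89
w block [1.0, 25.0, 3.0, 48.0] 0.37
t reacher_grip [241.0, 154.0, 321.0, 188.0] 0.56
t jigger [239.0, 154.0, 323.0, 188.0] 0.6
t jigger [339.0, 134.0, 357.0, 153.0] 0.49
t jigger [398.0, 214.0, 436.0, 242.0] 0.32
t block [123.0, 173.0, 168.0, 237.0] 0.76
t block [168.0, 266.0, 201.0, 295.0] 0.57
t block [296.0, 183.0, 319.0, 190.0] 0.44
```

View pics/w1.png

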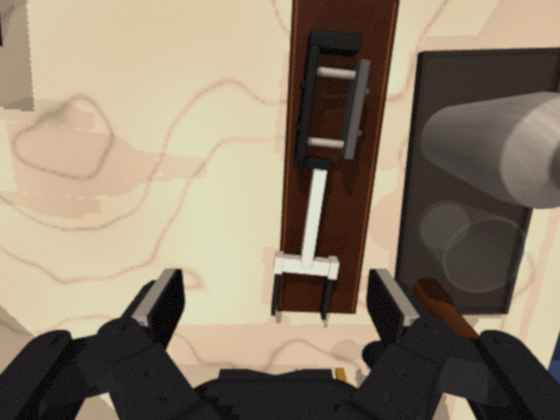

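The wrist view shows the reacher with its palm plate on the left (~305,100), trigger plate on the right (~360,110), and jaw tips at (277,318) and (327,320). The jigger is at (375,352) and the muddler at (430,290). I'll compute the reacher pose.

```bash
python3 - <<'E'
from h import *
p=cap('wrist'); W=lambda u,v,z: px2w(p,u,v,z)[:2].round(1)
print('palm',W(311,50,44),W(298,165,44),'trig',W(369,62,44),W(354,158,44))
print('rear',W(313,30,40),W(360,36,40),'tips',W(277,318,26),W(327,320,26))
print('head bar',W(275,262,28),W(338,266,28))
print('jig top', W(375,352,85))
a,b=(W(277,318,26)+W(327,320,26))/2,(W(313,30,40)+W(360,36,40))/2
d=a-b;print(d,np.linalg.norm(d),np.degrees(np.arctan2(d[1],d[0])),'grip',a-d/np.linalg.norm(d)*260)
g=cv2.cvtColor(p['frame'],cv2.COLOR_RGB2BGR)[20:180,270:400];cv2.imwrite('pics/gripz.png',cv2.resize(g,None,fx=3.7,fy=3.7,interpolation=3))
E
```

```text
palm [641.4 176.3] [630.2  68.2] trig [696.5 165.3] [688.1  74.7]
rear [643.3 193.8] [687.4 188.2] tips [ 606.  -133.7] [ 670.8 -137.6]
head bar [604.5 -52.1] [680.9 -58.5]
jig top [ 715.2 -135.8]
[ -26.95 -326.65] 327.7598587380706 -94.71646078458107 grip [659.77845686 123.46958935]
```

View pics/gripz.png

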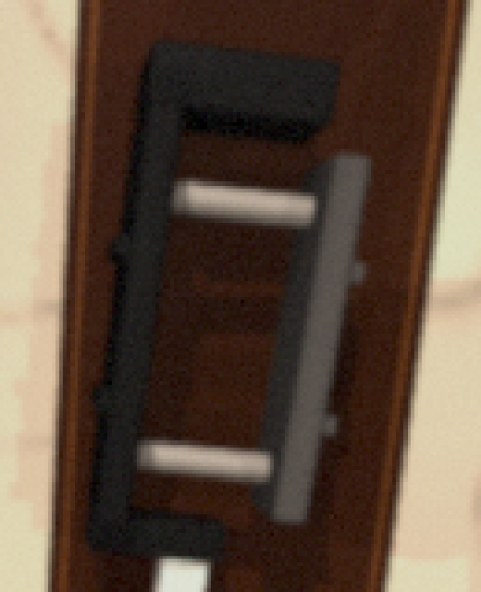

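View pics/top1z.png

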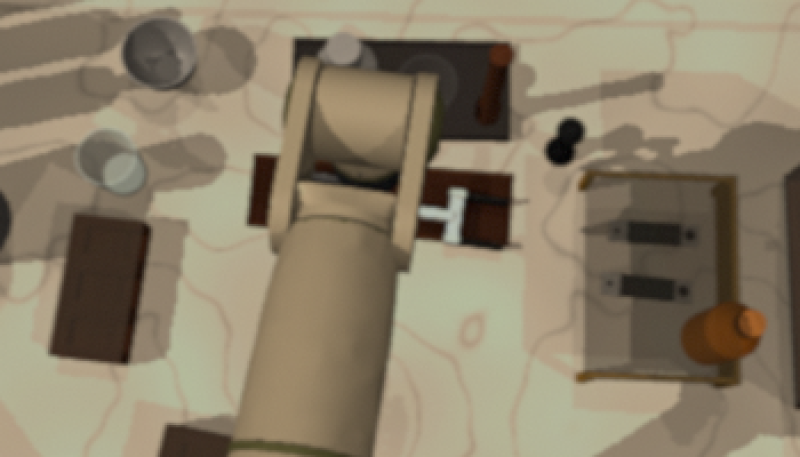

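Only two blades are under the glass, at zoom (655,233) and (648,288); there's none in the clear third lane. The grip crop shows the ribs at (122,247), (100,397), (360,271) and (330,426). Grip is about (664, 123), yaw about -95.7°.

Call:
drive_tool:
  series: ".33 .24 .4 0 0 .17 1;.67 .48 .8 0 0 .17 1;.67 .48 .92 0 0 .17 1;.67 .48 .92 0 0 .17 1;.67 .48 .92 0 0 .17 1;.67 .48 .92 0 0 .17 1"

```text
time_s: 5.45
eef_pos: [664.8, 124.8, 122.4]
ee_rot: [0.001, 0.741, 0.671, 0.001]
force: [0.6, 0.0, -0.4]
grip_width: 0.997
```

```bash
python3 - <<'E'
from h import *
t,r,s=tool();print(t.round(1),r.as_matrix()[:,:2].round(3).tolist())
p=cap('wrist','w2'); 
q=cap('top')
print('jig',px2w(q,349.8,137.7,80).round(),px2w(q,345,145.6,5).round())
for d in nets.spot_in('reacher_grip',p)[:2]: print(np.round(d['rect']),d['confidence'])
for X in [(664,123,44),(664,123,0)]: print(w2px(p,X).round())
ax=np.array([-.0993,-.995,0]);ay=np.array([.995,-.0993,0]);g=np.array([664.2,123.1,0])
im=cv2.cvtColor(p['frame'],cv2.COLOR_RGB2BGR).copy()
for x in(-17.5,17.5,-71):
  for y in(-33,33):
    u=w2px(p,g+ax*x+ay*y+[0,0,44]);cv2.circle(im,tuple(int(k) for k in u),3,(0,0,255),1)
cv2.imwrite('pics/w2m.png',im)
E
```

```text
[664.8 124.8 122.4] [[0.099, 0.995], [0.995, -0.099], [-0.0, 0.002]]
jig [ 750. -221.   80.] [ 750. -219.    5.]
[226. 122. 319. 376.] 0.79
[273. 223.]
[273. 206.]
```

View pics/w2m.png

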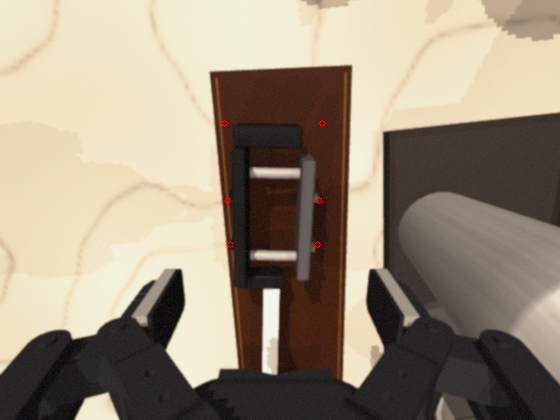

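The reacher overlay agrees: ribs are near the predicted dots and it is centred between the pads. Next I descend and take a light hold.

Call:
drive_tool:
  series: "0 0 .4 0 0 0 1;0 0 .7 0 0 0 1;0 0 .9 0 0 0 1;0 0 .96 0 0 0 1;0 0 .96 0 0 0 1;0 0 .96 0 0 0 .85;0 0 .96 0 0 0 .72;0 0 .96 0 0 0 .68;0 0 .96 0 0 0 .68;0 0 .96 0 0 0 .68;0 0 .96 0 0 0 .68"
  newtons: 30

```text
time_s: 6.7
eef_pos: [665.0, 124.8, 9.0]
ee_rot: [0.001, 0.741, 0.671, 0.001]
force: [-5.3, 0.7, 8.0]
grip_width: 0.68
```

```bash
python3 - <<'E'
from h import *
t,r,s=tool();print(t.round(1),s['grip_width'],np.round(s['force'],1))
q=cap('top','top2')
g=cv2.cvtColor(q['frame'],cv2.COLOR_RGB2BGR)
for n in ['reacher_grip','jaw_l','blade_a_mid']:
  for d in nets.spot_in(n,q)[:3]: print(n,np.round(d['rect']),round(d['confidence'],2))
p=cap('wrist','w3')
for n in ['reacher_grip','jaw_l']:
  for d in nets.spot_in(n,p)[:3]: print(n,np.round(d['rect']),round(d['confidence'],2))
E
```

```text
[665.  124.8   9. ] 0.6802920546213903 [-5.3  0.7  8. ]
reacher_grip [256. 157. 326. 186.] 0.83
jaw_l [299. 168. 325. 171.] 0.6
jaw_l [273. 108. 302. 138.] 0.4
reacher_grip [194. 134. 358. 380.] 0.75
jaw_l [196. 136. 359. 377.] 0.75
```

Call:
drive_tool:
  series: "0 0 -.03 0 0 0 .68;0 0 -.03 0 0 0 .68;0 0 -.03 0 0 0 .68;0 0 -.03 0 0 0 .68"

```text
time_s: 7.45
eef_pos: [664.9, 124.9, 12.4]
ee_rot: [0.001, 0.741, 0.671, 0.001]
force: [0.5, -0.2, -2.1]
grip_width: 0.681
```

```bash
python3 - <<'E'
from h import *
t,r,s=tool();print(t.round(1),s['grip_width'],np.round(s['force'],1),np.round(s['wrist_torque'],2))
p=cap('wrist','w3')
q=cap('top','top2');a=cv2.imread('pics/w3.png');b=cv2.imread('pics/top2.png')[130:250,230:450]
cv2.imwrite('pics/m3.png',np.hstack([cv2.resize(a,(400,300)),cv2.resize(b,(400,218),interpolation=3)[:218].copy() if 0 else cv2.copyMakeBorder(cv2.resize(b,(400,218),interpolation=3),0,82,0,0,0)]))
E
```

```text
[664.9 124.9  12.4] 0.6807300384845447 [ 0.5 -0.2 -2.1] [-0.01 -0.07  0.05]
```

View pics/m3.png

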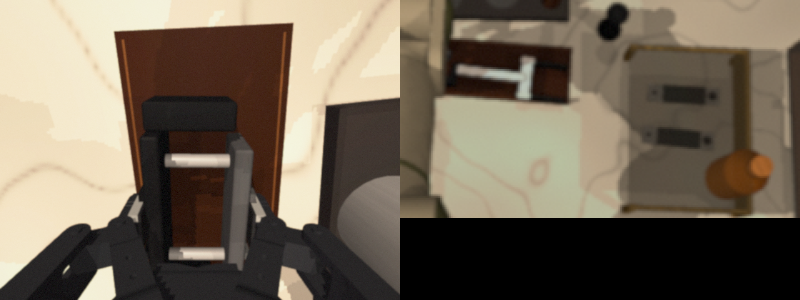

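The reacher is held and takes the load (-2.1 N). Now I straighten it and move it into lane 1, stopping short of the riser.

Call:
drive_tool:
  series: "-.1 -.04 0 0 0 -.03 .68;-.2 -.08 0 0 0 -.06 .68;-.3 -.13 0 0 0 -.09 .68;-.4 -.17 0 0 0 -.12 .68;-.5 -.22 0 0 0 -.15 .68;-.6 -.26 0 0 0 -.18 .68;-.7 -.31 0 0 0 -.2 .68;-.7 -.31 0 0 0 -.2 .68;-.7 -.31 0 0 0 -.2 .68;-.7 -.31 0 0 0 -.2 .68"

```text
time_s: 8.55
eef_pos: [619.8, 45.4, 12.3]
ee_rot: [0.001, 0.707, 0.707, 0.001]
force: [0.5, 0.2, -3.3]
grip_width: 0.681
```

```bash
python3 - <<'E'
from h import *
t,r,s=tool();print(t.round(1),r.as_matrix()[:,:2].round(3).tolist(),s['grip_width'],np.round(s['force'],1))
q=cap('top','top3')
for n,u,v,z in [('b1n',366.4,181.7,10),('b1f',404.9,182.8,10),('b2n',363.7,203.7,10),('b2f',402.2,207,10)]: print(n,px2w(q,u,v,z).round())
for n in ['reacher_grip','jaw_l','blade_a_mid']:
  for d in nets.spot_in(n,q)[:3]: print(n,np.round(d['rect']),round(d['confidence'],2))
b=cv2.imread('pics/top3.png')[140:260,270:450]
cv2.imwrite('pics/m4.png',cv2.resize(b,(795,530),interpolation=3))
E
```

```text
[619.8  45.4  12.3] [[-0.001, 1.0], [1.0, 0.001], [-0.0, 0.003]] 0.6814117308373194 [ 0.5  0.2 -3.3]
b1n [ 626. -288.   10.]
b1f [ 626. -414.   10.]
b2n [ 553. -278.   10.]
b2f [ 545. -403.   10.]
reacher_grip [284. 169. 347. 191.] 0.78
reacher_grip [121. 173. 171. 241.] 0.65
jaw_l [321. 173. 346. 175.] 0.61
jaw_l [323. 186. 344. 194.] 0.47
jaw_l [280. 171. 345. 193.] 0.47
```

View pics/m4.png

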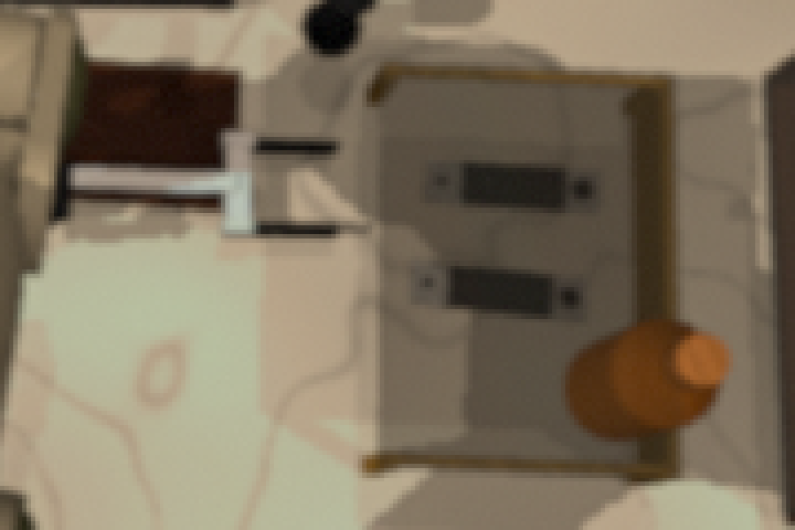

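The jaws (rows 147 and 229) straddle blade 1's axis (row ~185), and the tips at column 337 are just short of the glass edge (375). Next: advance, then squeeze.

Call:
drive_tool:
  series: "-.12 0 .01 0 0 0 .68;-.24 0 .017 0 0 0 .68;-.36 0 .017 0 0 0 .68;-.48 0 .017 0 0 0 .68;-.6 0 .017 0 0 0 .68;-.72 0 .017 0 0 0 .68;-.84 0 .017 0 0 0 .68;-.96 0 .017 0 0 0 .68;-.98 0 .017 0 0 0 .68;-.98 0 .017 0 0 0 .68;-.98 0 .017 0 0 0 .68"

```text
time_s: 9.85
eef_pos: [619.7, -71.8, 10.2]
ee_rot: [0.001, 0.707, 0.708, 0.001]
force: [1.1, -0.5, -2.2]
grip_width: 0.68
```

Call:
drive_tool:
  series: "0 0 0 0 0 0 .62;0 0 0 0 0 0 .56;0 0 0 0 0 0 .5;0 0 0 0 0 0 .45;0 0 0 0 0 0 .42;0 0 0 0 0 0 .42;0 0 0 0 0 0 .42;0 0 0 0 0 0 .42"
  newtons: 50

```text
time_s: 10.65
eef_pos: [619.7, -71.3, 12.2]
ee_rot: [0.001, 0.706, 0.708, 0.001]
force: [-9.5, 0.7, 15.3]
grip_width: 0.483
```

```bash
python3 - <<'E'
from h import *
t,r,s=tool();print(t.round(1),r.as_matrix()[:,:2].round(3).tolist(),s['grip_width']*85,np.round(s['force'],1))
q=cap('top','top4')
b=cv2.imread('pics/top4.png')[140:260,270:450]
cv2.imwrite('pics/m5.png',cv2.resize(b,(795,530),interpolation=3))
E
```

```text
[619.7 -71.3  12.2] [[-0.002, 1.0], [1.0, 0.002], [-0.0, 0.002]] 41.06315189849568 [-9.5  0.7 15.3]
```

View pics/m5.png

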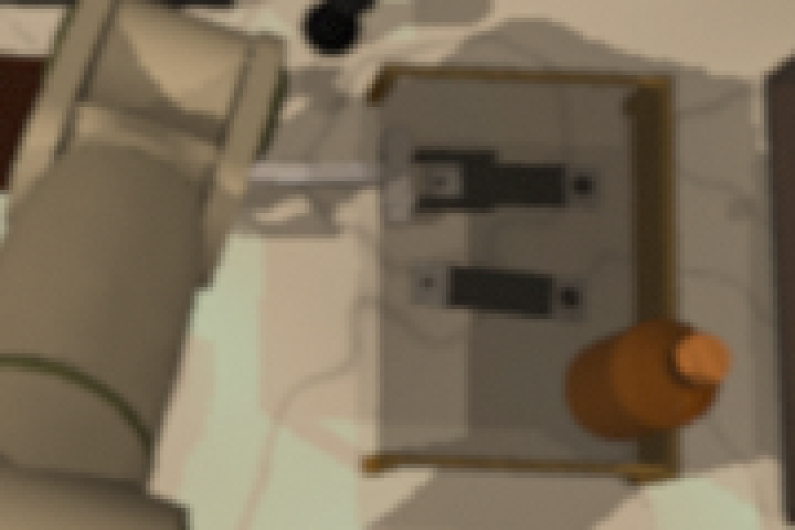

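The jaws are closed on blade 1 at (455,180), about 38 mm along it. I'll draw it out.

Call:
drive_tool:
  series: ".1 0 -.01 0 0 0 .42;.2 0 -.01 0 0 0 .42;.3 0 -.01 0 0 0 .42;.4 0 -.01 0 0 0 .42;.5 0 -.01 0 0 0 .42;.6 0 -.01 0 0 0 .42;.7 0 -.01 0 0 0 .42;.8 0 -.01 0 0 0 .42;.9 0 -.01 0 0 0 .42;.9 0 -.01 0 0 0 .42"

```text
time_s: 11.7
eef_pos: [619.3, 38.4, 13.3]
ee_rot: [0.001, 0.706, 0.708, 0.001]
force: [0.4, 0.5, -3.4]
grip_width: 0.471
```

Call:
drive_tool:
  series: ".1 0 0 0 0 0 .42;.2 0 0 0 0 0 .42;.3 0 0 0 0 0 .42;.4 0 0 0 0 0 .42;.5 0 0 0 0 0 .42;.6 0 0 0 0 0 .42;.7 0 0 0 0 0 .42;.8 0 0 0 0 0 .42;.9 0 0 0 0 0 .42;.9 0 0 0 0 0 .42;.9 0 0 0 0 0 .42"

```text
time_s: 12.8
eef_pos: [618.9, 146.6, 13.2]
ee_rot: [0.001, 0.706, 0.709, 0.001]
force: [-0.3, 0.7, -4.1]
grip_width: 0.475
```

```bash
python3 - <<'E'
from h import *
t,r,s=tool();print(t.round(1),s['time_s'],s['grip_width']*85,np.round(s['force'],1))
q=cap('top','top5')
for n in ['blade_a_mid','jaw_l','reacher_grip']:
  for d in nets.spot_in(n,q)[:3]: print(n,np.round(d['rect']),round(d['confidence'],2))
b=cv2.imread('pics/top5.png')[140:260,270:450]
cv2.imwrite('pics/m6.png',cv2.resize(b,(795,530),interpolation=3))
E
```

```text
[618.9 146.6  13.2] 12.8 40.39012590235641 [-0.3  0.7 -4.1]
jaw_l [291. 172. 315. 175.] 0.66
reacher_grip [249. 166. 316. 188.] 0.65
```

View pics/m6.png

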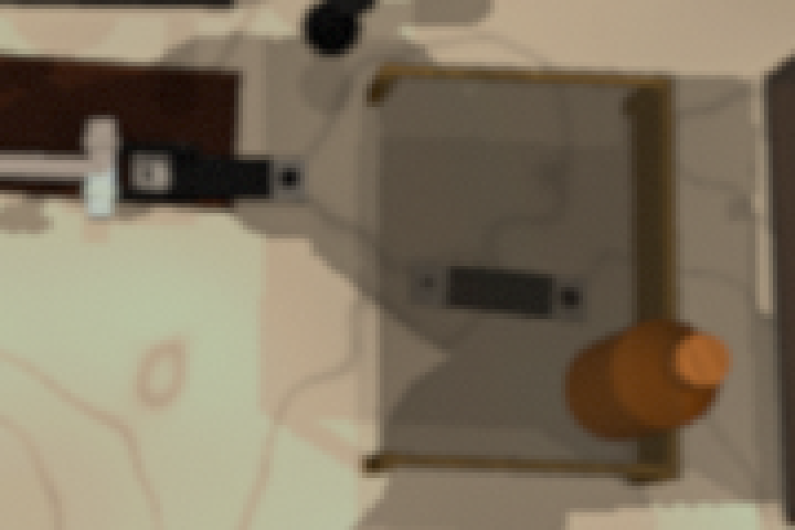

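Blade 1 is out, with its far end at column 305 and the glass edge at 375. I'll carry it aside towards -x so that it doesn't block the mat or lane 2, then release it.

Call:
drive_tool:
  series: "0 -.1 0 0 0 0 .42;0 -.2 0 0 0 0 .42;0 -.3 0 0 0 0 .42;0 -.4 0 0 0 0 .42;0 -.5 0 0 0 0 .42;0 -.6 0 0 0 0 .42;0 -.7 0 0 0 0 .42;0 -.8 0 0 0 0 .42;0 -.86 0 0 0 0 .42;0 -.86 0 0 0 0 .42"

```text
time_s: 14.0
eef_pos: [515.4, 145.4, 13.2]
ee_rot: [0.001, 0.706, 0.708, 0.001]
force: [-0.8, -0.3, -3.7]
grip_width: 0.471
```

Call:
drive_tool:
  series: "0 -.1 0 0 0 0 .42;0 -.2 0 0 0 0 .42;0 -.3 0 0 0 0 .42;0 -.4 0 0 0 0 .42;0 -.5 0 0 0 0 .42;0 -.6 0 0 0 0 .42;0 -.7 0 0 0 0 .42;0 -.8 0 0 0 0 .42;0 -.86 0 0 0 0 .42;0 -.86 0 0 0 0 .42;0 -.86 0.015 0 0 0 .42"

```text
time_s: 15.1
eef_pos: [412.7, 145.2, 12.1]
ee_rot: [0.001, 0.706, 0.708, 0.001]
force: [-15.6, -2.3, 47.7]
grip_width: 0.474
```

Call:
drive_tool:
  series: "0 0 0.01 0 0 0 .5;0 0 .01 0 0 0 .55;0 0 .01 0 0 0 .6;0 0 .01 0 0 0 .64;0 0 .01 0 0 0 .68;0 0 .01 0 0 0 .68;0 0 .01 0 0 0 .68;0 0 .01 0 0 0 .68"
  newtons: 30

```text
time_s: 15.9
eef_pos: [412.7, 145.2, 10.9]
ee_rot: [0.001, 0.706, 0.708, 0.001]
force: [0.1, -0.0, -3.8]
grip_width: 0.679
```

```bash
python3 - <<'E'
from h import *
t,r,s=tool();print(t.round(1),r.as_matrix()[:,:2].round(3).tolist(),s['time_s'],s['grip_width']*85,np.round(s['force'],1))
q=cap('top','top6')
b=cv2.imread('pics/top6.png')[150:310,210:450]
cv2.imwrite('pics/m7.png',cv2.resize(b,(795,530),interpolation=3))
E
```

```text
[412.7 145.2  10.9] [[-0.002, 1.0], [1.0, 0.002], [-0.0, 0.002]] 15.9 57.7283452488953 [ 0.1 -0.  -3.8]
```

View pics/m7.png

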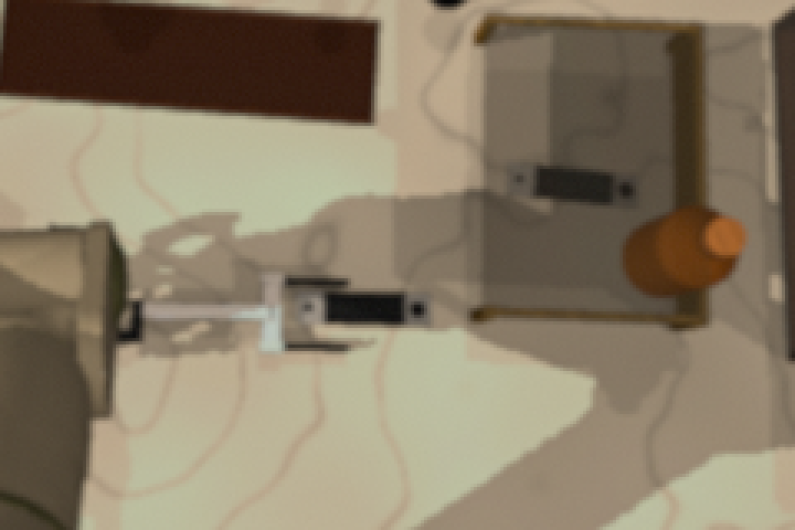

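Blade 1 is released and lies straight at (365,308). The jaws are open, so I back off and go to lane 2.

Call:
drive_tool:
  series: ".1 0 -.01 0 0 0 .68;.2 0 -.02 0 0 0 .68;.3 0 -.02 0 0 0 .68;.4 0 -.02 0 0 0 .68;.5 0 -.02 0 0 0 .68;.52 0 -.02 0 0 0 .68;.52 0 -.02 0 0 0 .68"

```text
time_s: 16.65
eef_pos: [412.4, 208.0, 13.1]
ee_rot: [0.001, 0.706, 0.708, 0.001]
force: [0.1, -0.4, -2.7]
grip_width: 0.677
```

Call:
drive_tool:
  series: "0 .12 0 0 0 0 .68;0 .24 0 0 0 0 .68;0 .36 0 0 0 0 .68;0 .48 0 0 0 0 .68;0 .6 0 0 0 0 .68;0 .72 0 0 0 0 .68;0 .84 0 0 0 0 .68;0 .96 0 0 0 0 .68;0 1 0 0 0 0 .68;0 1 0 0 0 0 .68"

```text
time_s: 17.65
eef_pos: [532.5, 208.0, 13.1]
ee_rot: [0.001, 0.706, 0.708, 0.0]
force: [-0.3, 0.0, -3.0]
grip_width: 0.681
```

Call:
drive_tool:
  series: "-.12 .04 0 0 0 .02 .68;-.24 .08 0 0 0 .04 .68;-.36 .12 0 0 0 .06 .68;-.48 .16 0 0 0 .08 .68;-.6 .2 0 0 0 .1 .68;-.72 .24 0 0 0 .126 .68;-.84 .27 0 0 0 .126 .68;-.96 .27 0 0 0 .126 .68;-1 .27 0 0 0 .126 .68;-1 .27 0 0 0 .126 .68;-1 .27 0 0 0 .126 .68"

```text
time_s: 18.75
eef_pos: [565.1, 88.4, 13.2]
ee_rot: [0.001, 0.728, 0.686, 0.0]
force: [0.1, -0.1, -3.5]
grip_width: 0.675
```

```bash
python3 - <<'E'
from h import *
t,r,s=tool();M=r.as_matrix();print(t.round(1),M[:,:2].round(3).tolist(),s['time_s'],s['grip_width']*85,np.round(s['force'],1))
for T in ([565.7,44.8],[559,-60]):
  d=np.append(np.array(T)-t[:2],0);print((M.T@d/120).round(3))
q=cap('top','top7')
b=cv2.imread('pics/top7.png')[150:310,210:450]
cv2.imwrite('pics/m8.png',cv2.resize(b,(795,530),interpolation=3))
E
```

```text
[565.1  88.4  13.2] [[0.06, 0.998], [0.998, -0.06], [-0.0, 0.001]] 18.75 57.38259405716571 [ 0.1 -0.1 -3.5]
[-0.363  0.027  0.   ]
[-1.238  0.024  0.   ]
```

View pics/m8.png

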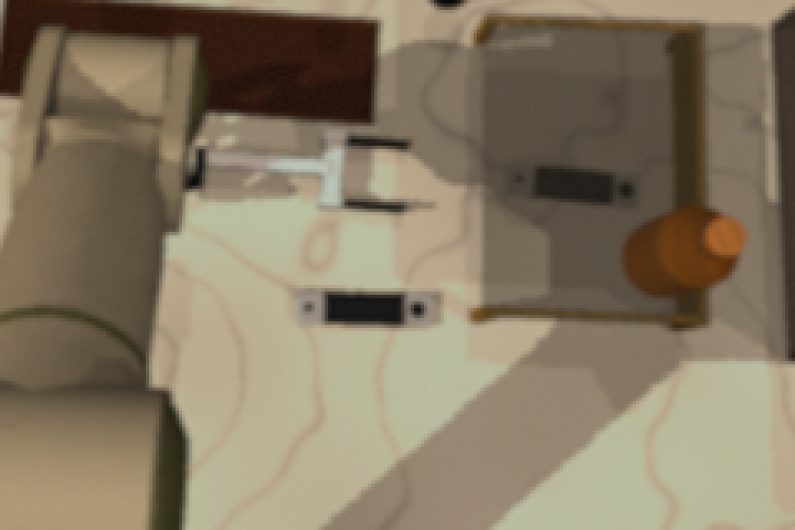

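The jaw line extrapolates to about row 182 once I allow for height parallax and the squeeze shift. Blade 2's near end is at (545,182). Going in now.

Call:
drive_tool:
  series: "-.12 .01 0 0 0 0 .68;-.24 .02 0 0 0 0 .68;-.36 .025 0 0 0 0 .68;-.48 .025 0 0 0 0 .68;-.6 .025 0 0 0 0 .68;-.62 .025 0 0 0 0 .68;-.62 .025 0 0 0 0 .68"

```text
time_s: 19.5
eef_pos: [563.6, 13.6, 13.3]
ee_rot: [0.001, 0.728, 0.685, 0.0]
force: [-1.0, 0.5, -2.4]
grip_width: 0.682
```

Call:
drive_tool:
  series: "-.12 0 0 0 0 0 .68;-.24 0 0 0 0 0 .68;-.36 0 0 0 0 0 .68;-.48 0 0 0 0 0 .68;-.6 0 0 0 0 0 .68;-.62 0 0 0 0 0 .68;-.62 0 0 0 0 0 .68;-.62 0 -.005 0 0 0 .68"

```text
time_s: 20.3
eef_pos: [559.0, -60.3, 13.8]
ee_rot: [0.0, 0.728, 0.685, 0.0]
force: [0.1, -0.6, -3.2]
grip_width: 0.68
```

Call:
drive_tool:
  series: "0 0 0 0 0 0 .62;0 0 0 0 0 0 .56;0 0 0 0 0 0 .5;0 0 0 0 0 0 .45;0 0 0 0 0 0 .42;0 0 0 0 0 0 .42;0 0 0 0 0 0 .42;0 0 0 0 0 0 .42"
  newtons: 50

```text
time_s: 21.1
eef_pos: [559.0, -60.3, 13.8]
ee_rot: [0.0, 0.728, 0.685, 0.0]
force: [-1.1, 2.6, 0.3]
grip_width: 0.476
```

```bash
python3 - <<'E'
from h import *
t,r,s=tool();M=r.as_matrix();print(t.round(1),M[:,:2].round(3).tolist(),s['time_s'],s['grip_width']*85,np.round(s['force'],1))
q=cap('top','top8')
b=cv2.imread('pics/top8.png')[150:310,210:450]
cv2.imwrite('pics/m9.png',cv2.resize(b,(795,530),interpolation=3))
E
```

```text
[559.  -60.3  13.8] [[0.06, 0.998], [0.998, -0.06], [0.0, 0.001]] 21.1 40.479762622644095 [-1.1  2.6  0.3]
```

View pics/m9.png

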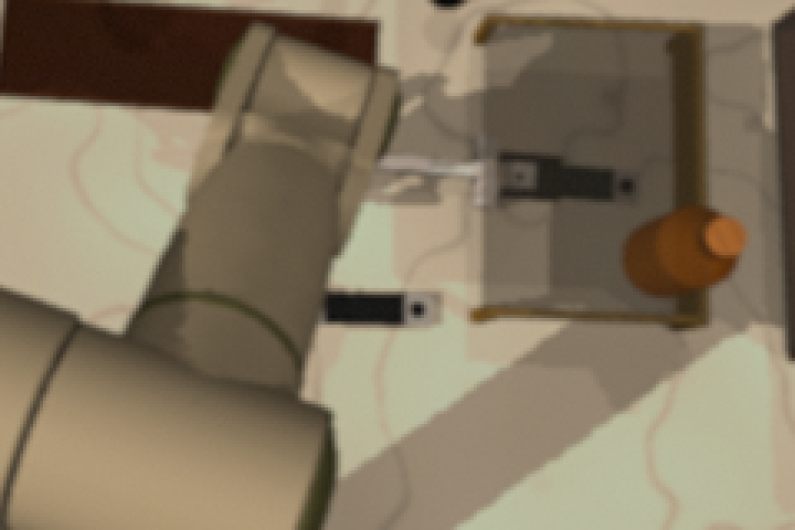

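Blade 2 is gripped at (530,178). I pull it out and shift it clear of the mat.

Call:
drive_tool:
  series: ".1 0 0 0 0 0 .42;.2 0 0 0 0 0 .42;.3 0 0 0 0 0 .42;.4 0 0 0 0 0 .42;.5 0 0 0 0 0 .42;.6 0 0 0 0 0 .42;.7 0 0 0 0 0 .42;.8 0 0 0 0 0 .42;.9 0 0 0 0 0 .42;.9 0 0 0 0 0 .42"

```text
time_s: 22.15
eef_pos: [565.5, 49.3, 13.8]
ee_rot: [0.0, 0.728, 0.686, 0.001]
force: [-0.1, 2.3, -0.1]
grip_width: 0.47
```

Call:
drive_tool:
  series: ".1 0 0 0 0 0 .42;.2 0 0 0 0 0 .42;.3 0 0 0 0 0 .42;.4 0 0 0 0 0 .42;.5 0 0 0 0 0 .42;.6 0 0 0 0 0 .42;.7 0 0 0 0 0 .42;.8 0 0 0 0 0 .42;.9 0 0 0 0 0 .42;.9 0 0 0 0 0 .42"

```text
time_s: 23.15
eef_pos: [571.7, 159.0, 13.9]
ee_rot: [-0.0, 0.727, 0.686, 0.001]
force: [-0.1, 2.6, -0.5]
grip_width: 0.475
```

Call:
drive_tool:
  series: ".02 -.1 0 0 0 0 .42;.03 -.2 0 0 0 0 .42;.04 -.3 0 0 0 0 .42;.05 -.4 0 0 0 0 .42;.05 -.5 0 0 0 0 .42;.05 -.5 0 0 0 0 .42;.05 -.5 0 0 0 0 .42"

```text
time_s: 23.85
eef_pos: [512.2, 168.6, 14.0]
ee_rot: [-0.001, 0.728, 0.686, 0.001]
force: [-2.0, 1.4, 0.5]
grip_width: 0.477
```

```bash
python3 - <<'E'
from h import *
t,r,s=tool();M=r.as_matrix();print(t.round(1),M[:,:2].round(3).tolist(),s['time_s'],s['grip_width']*85,np.round(s['force'],1))
q=cap('top','top9')
for n in ['blade_a_mid','jaw_l','reacher_grip']:
  for d in nets.spot_in(n,q)[:4]: print(n,np.round(d['rect']),round(d['confidence'],2))
b=cv2.imread('pics/top9.png')[150:310,210:450]
cv2.imwrite('pics/m10.png',cv2.resize(b,(795,530),interpolation=3))
# dark sleeve components, gray world
g=cv2.cvtColor(q['frame'],cv2.COLOR_RGB2GRAY);m=(g<45).astype(np.uint8)
n,l,st,c=cv2.connectedComponentsWithStats(m)
for i in range(1,n):
  if 25<st[i,4]<900: print(st[i].tolist(),c[i].round(1),px2w(q,*c[i],10).round(1))
E
```

```text
[512.2 168.6  14. ] [[0.059, 0.998], [0.998, -0.059], [0.002, 0.0]] 23.85 40.517683830338555 [-2.   1.4  0.5]
jaw_l [352. 152. 424. 249.] 0.74
jaw_l [285. 210. 304. 211.] 0.62
jaw_l [285. 218. 298. 223.] 0.56
reacher_grip [243. 200. 308. 223.] 0.83
[77, 54, 26, 5, 93] [89.6 55.7] [1046.1  657.5   10. ]
[44, 60, 7, 14, 37] [47.2 65.6] [1005.4  797.8   10. ]
[86, 64, 17, 4, 53] [94.4 65.5] [1010.3  637.8   10. ]
[65, 81, 26, 32, 357] [79.2 99.7] [885.  676.3  10. ]
[52, 90, 12, 9, 64] [58. 94.] [903.4 749.3  10. ]
[502, 110, 6, 18, 82] [504.5 118.6] [ 857.  -758.1   10. ]
[515, 111, 45, 18, 708] [537.3 119.4] [ 857.4 -869.3   10. ]
[68, 113, 20, 26, 308] [ 77.8 127.7] [786.4 670.6  10. ]
[47, 120, 12, 18, 109] [ 51.9 127.8] [783.6 756.2  10. ]
[340, 133, 15, 19, 177] [346.8 142. ] [ 760.4 -224.2   10. ]
[65, 166, 39, 31, 473] [ 89.  184.9] [593. 614.  10.]
[152, 178, 13, 61, 205] [158.5 207.2] [525.3 384.   10. ]
[28, 191, 19, 107, 670] [ 37.1 243.3] [400.1 758.   10. ]
[238, 209, 8, 11, 40] [242.7 215.6] [504.5 112.3  10. ]
[290, 209, 34, 13, 229] [309.5 216.7] [ 506.1 -102.6   10. ]
[309, 239, 22, 8, 167] [319.2 242.7] [ 423.1 -134.3   10. ]
[231, 284, 12, 65, 268] [237.4 311.2] [205.1 117.5  10. ]
[26, 298, 8, 18, 100] [ 29.5 307. ] [204.  757.3  10. ]
[255, 365, 26, 10, 46] [267.  367.8] [40.6 21.4 10. ]
[0, 369, 11, 15, 86] [  4.8 375.3] [  3.3 805.9  10. ]
[305, 376, 8, 22, 40] [309.5 386.3] [  -9.7 -107.9   10. ]
[17, 381, 7, 12, 47] [ 19.9 386.1] [-26.2 757.1  10. ]
[196, 381, 14, 9, 56] [200.8 384. ] [ -9.5 218.6  10. ]
```

Call:
drive_tool:
  series: "0 0 0 0 0 0 .5;0 0 .01 0 0 0 .56;0 0 .02 0 0 0 .62;0 0 .02 0 0 0 .66;0 0 .02 0 0 0 .68;0 0 .02 0 0 0 .68;0 0 .02 0 0 0 .68"
  newtons: 30

```text
time_s: 24.75
eef_pos: [512.4, 168.5, 11.4]
ee_rot: [-0.001, 0.727, 0.686, 0.001]
force: [0.7, 0.0, -3.7]
grip_width: 0.679
```

Call:
drive_tool:
  series: ".1 0 -.01 0 0 0 .68;.2 0 -.02 0 0 0 .68;.3 0 -.02 0 0 0 .68;.4 0 -.02 0 0 0 .68;.5 0 -.02 0 0 0 .68;.52 0 -.02 0 0 0 .68;.52 0 -.02 0 0 0 .68"

```text
time_s: 25.45
eef_pos: [515.9, 231.3, 13.8]
ee_rot: [-0.001, 0.727, 0.686, 0.001]
force: [-0.2, -0.1, -4.3]
grip_width: 0.679
```

Call:
drive_tool:
  series: "0 .12 0 0 0 0 .68;0 .24 0 0 0 0 .68;0 .36 0 0 0 0 .68;0 .48 0 0 0 0 .68;0 .6 0 0 0 0 .68;0 .6 0 0 0 0 .68;0 .6 0 0 0 0 .68"

```text
time_s: 26.15
eef_pos: [587.3, 226.7, 13.6]
ee_rot: [-0.001, 0.727, 0.686, 0.0]
force: [-0.4, 0.2, -3.5]
grip_width: 0.679
```

Call:
drive_tool:
  series: "-.1 .08 0 0 0 0 .68;-.2 .16 0 0 0 0 .68;-.3 .25 0 0 0 0 .68;-.4 .33 0 0 0 0 .68;-.5 .41 0 0 0 0 .68;-.6 .5 0 0 0 0 .68;-.7 .58 0 0 0 0 .68;-.81 .66 0 0 0 0 .68;-.81 .66 0 0 0 0 .68;-.81 .66 0 0 0 0 .68"

```text
time_s: 27.15
eef_pos: [660.7, 124.8, 13.2]
ee_rot: [-0.001, 0.727, 0.686, 0.0]
force: [-0.9, 0.3, -2.6]
grip_width: 0.68
```

```bash
python3 - <<'E'
from h import *
t,r,s=tool();M=r.as_matrix();print(t.round(1),M[:,:2].round(3).tolist(),s['time_s'],s['grip_width']*85,np.round(s['force'],1))
q=cap('top','top10')
d=np.append(np.array([667,124])-t[:2],0);print((M.T@d/120).round(3))
g=cv2.cvtColor(q['frame'],cv2.COLOR_RGB2GRAY);m=(g<45).astype(np.uint8);m[:,:200]=0;m[:200]=0;m[300:]=0
n,l,st,c=cv2.connectedComponentsWithStats(m)
for i in range(1,n):
  if 25<st[i,4]<900: print(st[i].tolist(),c[i].round(1),px2w(q,*c[i],10).round(1))
for n in ['jaw_l','reacher_grip','blade_a_mid']:
  for d in nets.spot_in(n,q)[:4]: print(n,np.round(d['rect']),round(d['confidence'],2))
E
```

```text
[660.7 124.8  13.2] [[0.058, 0.998], [0.998, -0.058], [0.002, -0.001]] 27.15 57.7792601177983 [-0.9  0.3 -2.6]
[-0.004  0.053 -0.   ]
[302, 213, 22, 9, 170] [312.5 217.1] [ 505.1 -112.3   10. ]
[309, 239, 22, 8, 168] [319.2 242.7] [ 423.2 -134.3   10. ]
[251, 242, 6, 51, 135] [254.1 265.7] [345.6  70.5  10. ]
jaw_l [298. 160. 323. 166.] 0.56
jaw_l [296. 178. 322. 184.] 0.48
reacher_grip [254. 160. 326. 182.] 0.72
reacher_grip [237.  96. 265. 134.] 0.68
```

Call:
drive_tool:
  series: "0 .05 0 0 0 0 .68;0 .05 .015 0 0 0 .68;0 .05 .03 0 0 0 .68;0 .05 .03 0 0 0 .68;0 .05 .03 0 0 0 .75;0 .05 .03 0 0 0 .85;0 .05 .03 0 0 0 1;0 .05 .03 0 0 0 1;0 .05 .03 0 0 0 1"

```text
time_s: 28.25
eef_pos: [666.4, 125.3, 9.9]
ee_rot: [-0.001, 0.727, 0.687, 0.0]
force: [0.1, -0.0, 0.8]
grip_width: 1.002
```

Call:
drive_tool:
  series: "0 0 -.1 0 0 0 1;0 0 -.3 0 0 0 1;0 0 -.6 0 0 0 1;0 0 -1 0 0 0 1;0 0 -1 0 0 0 1;0 0 -1 0 0 0 1;0 0 -1 0 0 0 1"

```text
time_s: 28.95
eef_pos: [665.9, 125.1, 129.0]
ee_rot: [-0.001, 0.727, 0.687, -0.0]
force: [0.4, -0.3, 0.1]
grip_width: 0.999
```

Call:
drive_tool:
  series: "0 -.4 -.2 0 0 0 1;-.2 -.8 -.4 0 0 0 1;-.4 -1 -.4 0 0 0 1;-.6 -1 -.4 0 0 0 1;-.6 -1 -.4 0 0 0 1;-.6 -1 -.4 0 0 0 1;-.6 -1 -.4 0 0 0 1"

```text
time_s: 29.65
eef_pos: [542.2, 60.7, 176.4]
ee_rot: [-0.002, 0.727, 0.687, -0.001]
force: [0.4, -0.6, 0.3]
grip_width: 1.0
```

```bash
cat > bl.py <<'E'
from h import *
def blades(cam,thr=45):
    q=cap(cam);g=cv2.cvtColor(q['frame'],cv2.COLOR_RGB2GRAY);m=(g<thr).astype(np.uint8)
    n,l,st,c=cv2.connectedComponentsWithStats(m);out=[]
    for i in range(1,n):
        if st[i,4]<80: continue
        cs,_=cv2.findContours((l==i).astype(np.uint8),0,2)
        b=cv2.boxPoints(cv2.minAreaRect(cs[0]));w=np.array([px2w(q,u,v,10)[:2] for u,v in b])
        e=[w[1]-w[0],w[2]-w[1]];L=[np.linalg.norm(x) for x in e];k=int(L[1]>L[0])
        if 20<min(L)<42 and 50<max(L)<100:
            out.append(w.mean(0));print(cam,'sleeve',w.mean(0).round(1),np.round(L,1),np.degrees(np.arctan2(e[k][1],e[k][0])).round(1),st[i].tolist())
    return q
E
python3 - <<'E'
from bl import *
t,r,s=tool();M=r.as_matrix();print(t.round(1),M[:,:2].round(3).tolist(),s['time_s'],np.round(s['force'],1))
q=blades('top');p=blades('wrist')
cv2.imwrite('pics/w10.png',cv2.cvtColor(p['frame'],cv2.COLOR_RGB2BGR));cv2.imwrite('pics/top11.png',cv2.cvtColor(q['frame'],cv2.COLOR_RGB2BGR))
for P in(q,p):
 for n in ['blade_a_mid','reacher_grip','block']:
  for d in nets.spot_in(n,P)[:3]: print(n,np.round(d['rect']),round(d['confidence'],2))
a=cv2.resize(cv2.imread('pics/w10.png'),(480,360));b=cv2.resize(cv2.imread('pics/top11.png')[150:260,115:215],(320,352),interpolation=3)
cv2.imwrite('pics/m11.png',np.hstack([a,cv2.copyMakeBorder(b,0,8,0,0,0)]))
E
```

```text
[542.2  60.7 176.4] [[0.057, 0.998], [0.998, -0.057], [0.002, -0.004]] 29.65 [ 0.4 -0.6  0.3]
top sleeve [783.9 755.1] [69.7 30.5] -6.7 [47, 119, 13, 19, 116]
top sleeve [ 762. -224.] [67.2 35.8] -25.5 [340, 133, 15, 19, 177]
top sleeve [677.  209.4] [97.7 30.7] -3.2 [209, 149, 13, 29, 228]
top sleeve [ 505.  -112.3] [24.6 69.4] -92.7 [302, 213, 22, 9, 170]
top sleeve [ 423.7 -135.4] [67.1 22.3] -88.6 [309, 239, 22, 8, 168]
wrist sleeve [321.8 215. ] [51.2 20.3] 71.8 [0, 0, 25, 65, 1356]
wrist sleeve [ 505.1 -108.4] [28.4 73. ] -93.8 [239, 306, 26, 53, 1309]
blade_a_mid [341. 132. 358. 152.] 0.66
blade_a_mid [290. 213. 333. 228.] 0.53
reacher_grip [291. 156. 320. 184.] 0.92
block [122. 170. 168. 239.] 0.73
block [163. 266. 202. 318.] 0.71
reacher_grip [343.  31. 463. 360.] 0.71
reacher_grip [238. 281. 266. 373.] 0.65
block [ 0.  0. 26. 64.] 0.82
```

View pics/m11.png

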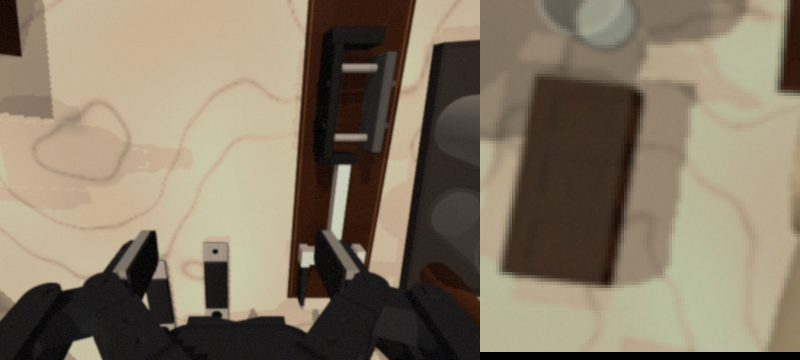

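The reacher lies along the mat the right way round, and both blades are out, at about (505,-110) and (424,-135). The block's smoked top shows faint bracket outlines at left, around (540,120) in the crop, which suggest the mouths are on the right (-y) face. I'll check from the wrist camera.

Call:
drive_tool:
  series: ".4 -.1 -.2 0 0 0 1;.8 -.15 -.2 0 0 0 1;1 -.2 -.2 0 0 0 1;1 -.2 -.2 0 0 0 1;1 -.2 -.2 0 0 0 1;1 -.2 -.2 0 0 0 1"

```text
time_s: 30.65
eef_pos: [525.3, 180.4, 201.2]
ee_rot: [-0.001, 0.727, 0.686, -0.0]
force: [1.2, -1.1, 0.2]
grip_width: 1.003
```

Call:
drive_tool:
  series: ".4 0 -.2 0 0 0 1;.8 0 -.2 0 0 0 1;1 0 -.2 0 0 0 1;1 0 -.2 0 0 0 1;1 0 -.2 0 0 0 1;1 0 -.2 0 0 0 1"

```text
time_s: 31.25
eef_pos: [532.7, 298.6, 225.3]
ee_rot: [-0.001, 0.728, 0.686, -0.001]
force: [-0.2, -0.3, -0.6]
grip_width: 1.001
```

```bash
python3 - <<'E'
from h import *
t,r,s=tool();print(t.round(1))
p=cap('wrist','w12');cv2.imwrite('pics/w12r.png',cv2.cvtColor(p['frame'],cv2.COLOR_RGB2BGR))
import pickle;pickle.dump(p,open('w12.pkl','wb'))
for d in nets.spot_in('block',p)[:3]: print(np.round(d['rect']),round(d['confidence'],2))
im=cv2.cvtColor(p['frame'],cv2.COLOR_RGB2BGR).astype(float)
im=255*np.clip(im/255,0,1)**.45
cv2.imwrite('pics/w12.png',cv2.resize(im.astype(np.uint8),(800,600),interpolation=3))
E
```

```text
[532.7 298.6 225.3]
[  0. 158. 116. 293.] 0.74
[149.   3. 373. 110.] 0.62
```

View pics/w12.png

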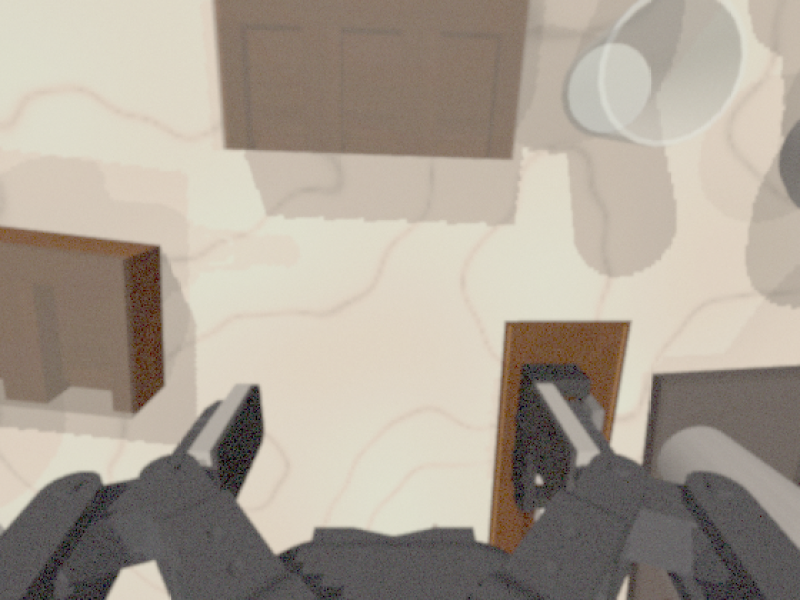

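The slots show clearly. Their closed ends are at rows ~28-35 (columns 243-300, 342-403, 442-500) and the mouths are in the lower edge (225,149)-(513,158), facing -y.

```bash
python3 - <<'E'
from h import *
import pickle;p=pickle.load(open('w12.pkl','rb'));k=.7
f=p['frame'].astype(int).sum(2)
# refine front edge: strongest dark->bright transition down columns
pts=[]
for u in range(170,350,10):
    c=f[90:125,u];i=np.argmax(np.diff(c));pts.append((u,90+i+.5))
w=np.array([px2w(p,u,v,42)[:2] for u,v in pts]);a=np.polyfit(w[:,0],w[:,1],1);print('edge y=ax+b',a.round(3),np.degrees(np.arctan(a[0])),np.std(w[:,1]-np.polyval(a,w[:,0])).round(2))
L=px2w(p,225*k,149*k,42)[:2];Rr=px2w(p,513*k,158*k,42)[:2];print('corners',L.round(1),Rr.round(1),np.linalg.norm(L-Rr))
th=np.arctan(a[0]);ix=np.array([-np.sin(th),np.cos(th)]);iy=np.array([np.cos(th),np.sin(th)])
x0=(L[0]+Rr[0])/2;m=np.array([x0,np.polyval(a,x0)])
for s in(-65,0,65):print('mouth',(m+iy*s).round(1))
for (u,v) in[(271.5,27),(372.5,30),(471,34)]:
    c=px2w(p,u*k,v*k,36)[:2];print('closed end',c.round(1),'->mouth',(c-78*ix).round(1))
print('axis',ix)
E
```

```text
edge y=ax+b [-9.20000e-02  4.27348e+02] -5.280757121662753 0.29
corners [423.2 388.1] [619.6 370.6] 197.18008933071872
mouth [456.7 385.1]
mouth [521.4 379.2]
mouth [586.2 373.2]
closed end [464.  460.5] ->mouth [456.8 382.8]
closed end [528.9 454.9] ->mouth [521.7 377.2]
closed end [592.3 448.8] ->mouth [585.2 371.2]
axis [0.09203617 0.99575566]
```

Call:
drive_tool:
  series: "-.4 0 0 0 0 0 .7;-.8 0 0 0 0 0 .7;-.95 0 0 0 0 0 .7;-.95 0 0 0 0 0 .7;-.95 0 0 0 0 0 .7"
  newtons: 60

```text
time_s: 31.85
eef_pos: [526.0, 184.8, 225.6]
ee_rot: [-0.001, 0.728, 0.685, -0.0]
force: [0.4, 0.4, -0.0]
grip_width: 0.7
```

Call:
drive_tool:
  series: "-.4 0 .2 0 0 0 .7;-.8 0 .3 0 0 0 .7;-.95 0 .3 0 0 0 .7;-.95 0 .3 0 0 0 .7;-.95 0 .3 0 0 0 .7"

```text
time_s: 32.35
eef_pos: [519.3, 72.0, 189.7]
ee_rot: [-0.001, 0.728, 0.685, 0.0]
force: [0.8, -0.1, 0.4]
grip_width: 0.7
```

Call:
drive_tool:
  series: "-.4 0 .2 0 0 0 .7;-.8 0 .3 0 0 0 .7;-.95 0 .3 0 0 0 .7;-.95 0 .3 0 0 0 .7;-.95 0 .3 0 0 0 .7"

```text
time_s: 32.85
eef_pos: [512.8, -40.4, 153.7]
ee_rot: [-0.001, 0.728, 0.686, 0.0]
force: [-0.5, -0.2, 0.0]
grip_width: 0.699
```

Call:
drive_tool:
  series: "-.3 0 0 0 0 0 .7;-.6 0 .1 0 0 0 .7;-.85 0 .2 0 0 0 .7;-.85 0 .2 0 0 0 .7;-.85 0 .2 0 0 0 .7;-.85 0 .2 0 0 0 .7"

```text
time_s: 33.45
eef_pos: [507.3, -140.4, 130.0]
ee_rot: [-0.001, 0.727, 0.686, 0.001]
force: [-0.7, -0.5, 0.2]
grip_width: 0.7
```

```bash
python3 - <<'E'
from bl import *
t,r,s=tool();M=r.as_matrix();print(t.round(1),M[:,:2].round(3).tolist(),s['time_s'],s['grip_width'])
p=blades('wrist');q=blades('top')
g=cv2.cvtColor(p['frame'],cv2.COLOR_RGB2GRAY)
for d in nets.spot_in('blade_a_mid',p)[:3]:
  x=d['rect'];print(np.round(x),round(d['confidence'],2),px2w(p,(x[0]+x[2])/2,x[1],10).round(1),px2w(p,(x[0]+x[2])/2,x[3],10).round(1))
cv2.imwrite('pics/w13.png',cv2.cvtColor(p['frame'],cv2.COLOR_RGB2BGR))
E
```

```text
[ 507.3 -140.4  130. ] [[0.058, 0.998], [0.998, -0.058], [0.002, -0.0]] 33.45 0.6999692393783191
wrist sleeve [691.8 -26. ] [61.6 30.9] 86.0 [485, 0, 59, 86, 3471]
wrist sleeve [ 504.9 -110.4] [29.6 75. ] -92.6 [251, 124, 38, 90, 3201]
wrist sleeve [ 424.  -133.3] [31.5 76.6] -89.8 [153, 158, 49, 85, 3060]
top sleeve [781.5 754. ] [64.  29.9] -2.3 [47, 120, 12, 18, 114]
top sleeve [ 761.3 -223.7] [68.7 35.8] -25.5 [340, 133, 15, 19, 178]
top sleeve [  2.3 805.8] [28.8 52.2] -158.3 [0, 367, 11, 19, 109]
```

Call:
drive_tool:
  series: "-.17 -.03 .3 0 0 0 .6;-.17 -.03 .6 0 0 0 .6;-.17 -.03 .8 0 0 0 .6;-.17 -.03 .95 0 0 0 .6;-.17 -.03 .95 0 0 0 .6;-.17 -.03 .95 0 0 0 .6;-.17 -.03 .95 0 0 0 .6"

```text
time_s: 34.3
eef_pos: [503.0, -161.1, 17.2]
ee_rot: [0.0, 0.727, 0.686, 0.001]
force: [0.5, -0.4, 0.0]
grip_width: 0.601
```

Call:
drive_tool:
  series: "0 0 .05 0 0 0 .6;0 0 .09 0 0 0 .6;0 0 .09 0 0 0 .6;0 0 .09 0 0 0 .5;0 0 .09 0 0 0 .4;0 0 .09 0 0 0 .3;0 0 .09 0 0 0 .3;0 0 .09 0 0 0 .3"
  newtons: 60

```text
time_s: 35.1
eef_pos: [503.2, -161.1, 6.9]
ee_rot: [0.001, 0.727, 0.686, 0.001]
force: [-2.2, -0.3, 5.8]
grip_width: 0.339
```

Call:
drive_tool:
  series: "0 0 -.05 0 0 0 .3;0 0 -.12 0 0 0 .3;0 0 -.19 0 0 0 .3;0 0 -.19 0 0 0 .3;0 0 -.19 0 0 0 .3"

```text
time_s: 35.6
eef_pos: [503.2, -161.2, 30.0]
ee_rot: [0.001, 0.727, 0.686, 0.001]
force: [-0.5, -0.4, -0.6]
grip_width: 0.339
```

```bash
python3 - <<'E'
from h import *
t,r,s=tool();M=r.as_matrix();print(t.round(1),M[:,:2].round(3).tolist(),s['grip_width'],np.round(s['force'],1),np.round(s['wrist_torque'],2))
p=cap('wrist','w14');g=cv2.cvtColor(p['frame'],cv2.COLOR_RGB2GRAY)
# blade lead end: expected pixel of corners if blade centre z=28
ax=M[:,0];ay=M[:,1]
c=t+ax*50;c[2]=33
for e in(-37.5,37.5,65): print(e,[w2px(p,c+ax*e+ay*y).round(1).tolist() for y in(-16,16)])
u=w2px(p,c+ax*65)
col=g[:,int(u[0])];print(int(u[0]),[(v,int(col[v])) for v in range(int(u[1])-30,int(u[1])+90,3)])
E
```

```text
[ 503.2 -161.2   30. ] [[0.058, 0.998], [0.998, -0.058], [0.001, 0.003]] 0.3388473358917912 [-0.5 -0.4 -0.6] [-0.01  0.01 -0.03]
-37.5 [[240.8, 253.8], [307.2, 253.8]]
37.5 [[234.8, 87.3], [313.0, 87.3]]
65 [[232.0, 10.2], [315.7, 10.3]]
273 [(-20, 30), (-17, 35), (-14, 35), (-11, 28), (-8, 37), (-5, 29), (-2, 30), (1, 205), (4, 205), (7, 206), (10, 205), (13, 172), (16, 175), (19, 174), (22, 163), (25, 161), (28, 160), (31, 143), (34, 24), (37, 25), (40, 17), (43, 22), (46, 22), (49, 22), (52, 44), (55, 158), (58, 161), (61, 162), (64, 159), (67, 164), (70, 162), (73, 163), (76, 163), (79, 163), (82, 123), (85, 24), (88, 31), (91, 31), (94, 24), (97, 29)]
```

Blade 2 is held level, with its end edge at row 12 against a prediction of 10. Carrying it to the slot at (586,372).

Call:
drive_tool:
  series: ".2 .02 0 0 0 0 .3;.4 .05 0 0 0 0 .3;.6 .07 0 0 0 0 .3;.8 .1 0 0 0 0 .3;1 .12 0 0 0 0 .3;1 .12 0 0 0 0 .3;1 .12 0 0 0 0 .3"

```text
time_s: 36.35
eef_pos: [524.2, -42.1, 29.5]
ee_rot: [0.0, 0.727, 0.687, 0.001]
force: [-0.0, -0.5, -0.7]
grip_width: 0.34
```

Call:
drive_tool:
  series: ".2 .02 0 0 0 0 .3;.4 .05 0 0 0 0 .3;.6 .07 0 0 0 0 .3;.8 .1 0 0 0 0 .3;1 .12 0 0 0 0 .3;1 .12 0 0 0 0 .3;1 .12 0 0 0 0 .3"

```text
time_s: 37.05
eef_pos: [545.3, 76.0, 29.4]
ee_rot: [0.0, 0.727, 0.687, 0.001]
force: [1.1, 0.1, -0.4]
grip_width: 0.337
```

Call:
drive_tool:
  series: ".2 .02 0 0 0 .02 .3;.4 .05 0 0 0 .04 .3;.6 .07 0 0 0 .07 .3;.8 .1 0 0 0 .07 .3;1 .12 0 0 0 .07 .3;1 .12 0 0 0 .07 .3;1 .12 0 0 0 .07 .3"

```text
time_s: 37.75
eef_pos: [566.6, 193.7, 29.2]
ee_rot: [0.0, 0.739, 0.674, 0.0]
force: [0.2, 0.3, -0.4]
grip_width: 0.334
```

```bash
cat > chk.py <<'E'
from h import *
import sys
def chk(mouth,axis=(.092,.996),off=50):
    t,r,s=tool();M=r.as_matrix();print(t.round(1),M[:,:2].round(3).tolist(),s['time_s'],s['grip_width'],np.round(s['force'],1))
    m=np.array(mouth);a=np.array(axis)
    for k in(130,37): print(k,(M.T@np.append(m-k*a-t[:2],0)/120).round(3))
    p=cap('wrist','wc');g=cv2.cvtColor(p['frame'],cv2.COLOR_RGB2GRAY)
    c=t+M[:,0]*off;c[2]=t[2]+3
    print('end',w2px(p,c+M[:,0]*65).round(1),'sleeve',w2px(p,c+M[:,0]*37.5).round(1))
    u=int(w2px(p,c+M[:,0]*50)[0])
    for du in(-25,25):print(u+du,g[0:130:4,u+du].tolist())
    v=int(w2px(p,c+M[:,0]*50)[1]);print('row',v,g[v,u-70:u+70:4].tolist(),u-70)
E
python3 -c "from chk import *;chk((586,372))"
```

```text
[566.6 193.7  29.2] [[0.092, 0.996], [0.996, -0.092], [0.0, 0.001]] 37.75 0.3336686037909946 [ 0.2  0.3 -0.4]
130 [0.41  0.025 0.   ]
37 [1.186 0.024 0.   ]
end [273.8  10.3] sleeve [273.9  87.3]
248 [225, 223, 223, 221, 173, 172, 173, 174, 173, 174, 172, 170, 172, 171, 172, 174, 174, 173, 170, 174, 167, 66, 32, 30, 31, 34, 39, 31, 27, 32, 34, 30, 27]
298 [211, 208, 211, 196, 169, 166, 167, 164, 170, 166, 167, 164, 169, 182, 181, 184, 182, 182, 183, 182, 167, 38, 29, 32, 32, 32, 33, 36, 34, 36, 25, 33, 32]
row 53 [223, 223, 212, 211, 212, 212, 212, 209, 169, 174, 169, 167, 166, 169, 166, 171, 140, 78, 134, 170, 169, 174, 176, 178, 180, 169, 167, 195, 191, 195, 201, 208, 212, 212, 212] 203
```

Call:
drive_tool:
  series: ".1 .02 0 0 0 0 .3;.2 .03 0 0 0 0 .3;.3 .03 0 0 0 0 .3;.4 .03 0 0 0 0 .3;.5 .03 0 0 0 0 .3;.6 .03 0 0 0 0 .3;.7 .03 0 0 0 0 .3;.8 .03 0 0 0 0 .3;.8 .03 0 0 0 0 .3;.8 .03 0 0 0 0 .3"

```text
time_s: 38.8
eef_pos: [579.0, 288.8, 29.1]
ee_rot: [0.0, 0.739, 0.674, 0.0]
force: [-0.3, -0.9, -0.9]
grip_width: 0.336
```

```bash
python3 -c "from chk import *;chk((586,372))"
```

```text
[579.  288.8  29.1] [[0.093, 0.996], [0.996, -0.093], [-0.0, 0.0]] 38.8 0.3357870026549799 [-0.3 -0.9 -0.9]
130 [-0.388 -0.005  0.   ]
37 [ 0.387 -0.006 -0.   ]
end [273.8  10.3] sleeve [273.9  87.3]
248 [61, 65, 63, 65, 89, 90, 91, 89, 90, 89, 87, 88, 86, 88, 88, 86, 86, 87, 87, 88, 88, 57, 56, 50, 25, 20, 18, 22, 21, 17, 18, 13, 20]
298 [60, 63, 62, 75, 86, 86, 88, 89, 90, 89, 88, 86, 88, 87, 85, 87, 86, 87, 88, 90, 88, 50, 54, 53, 20, 22, 17, 19, 26, 22, 17, 24, 19]
row 53 [62, 64, 60, 62, 56, 56, 60, 60, 86, 89, 83, 88, 88, 86, 84, 87, 77, 59, 78, 84, 86, 89, 88, 87, 84, 89, 87, 62, 59, 58, 62, 63, 62, 58, 59] 203
```

Call:
drive_tool:
  series: ".06 0 0 0 0 0 .3;.12 0 0 0 0 0 .3;.18 0 0 0 0 0 .3;.24 0 0 0 0 0 .3;.3 0 0 0 0 0 .3;.36 0 0 0 0 0 .3;.38 0 0 0 0 0 .3;.38 0 0 0 0 0 .3"

```text
time_s: 39.65
eef_pos: [583.2, 334.2, 29.1]
ee_rot: [0.0, 0.739, 0.674, 0.0]
force: [0.1, 0.5, -1.0]
grip_width: 0.339
```

Call:
drive_tool:
  series: ".01 0 0 0 0 0 .3;.02 0 0 0 0 0 .3;.02 0 0 0 0 0 .3"

```text
time_s: 39.95
eef_pos: [583.3, 335.3, 28.8]
ee_rot: [0.001, 0.739, 0.673, -0.001]
force: [0.0, -5.0, -1.0]
grip_width: 0.336
```

```bash
python3 -c "from chk import *;chk((586,372))"
```

```text
[583.3 335.3  28.8] [[0.093, 0.996], [0.996, -0.093], [-0.003, -0.001]] 39.95 0.33578649957637924 [ 0. -5. -1.]
130 [-0.777 -0.005  0.002]
37 [-0.002 -0.005  0.   ]
end [273.8  10.2] sleeve [273.9  87.3]
248 [78, 76, 67, 75, 108, 109, 109, 109, 109, 109, 107, 107, 107, 108, 106, 106, 107, 108, 110, 106, 108, 70, 68, 65, 63, 65, 67, 63, 67, 66, 66, 63, 63]
298 [77, 74, 67, 87, 107, 106, 105, 104, 108, 106, 109, 107, 109, 105, 107, 107, 106, 107, 103, 105, 104, 66, 67, 67, 67, 63, 66, 63, 63, 68, 67, 67, 67]
row 53 [75, 74, 78, 76, 67, 72, 79, 79, 110, 110, 106, 106, 109, 108, 105, 107, 99, 75, 92, 108, 109, 107, 110, 108, 107, 108, 109, 79, 76, 67, 73, 73, 75, 75, 77] 203
```

Call:
drive_tool:
  series: ".015 0 0 0 0 0 .3;.015 0 0.015 0 0 0 .3;.015 0 .015 0 0 0 .3;.01 0 .015 0 0 0 .45;0 0 .015 0 0 0 .55;0 0 .015 0 0 0 .6;0 0 .015 0 0 0 .6"

```text
time_s: 40.7
eef_pos: [583.3, 335.4, 27.1]
ee_rot: [0.001, 0.739, 0.673, -0.001]
force: [0.1, -0.6, -0.5]
grip_width: 0.598
```

Call:
drive_tool:
  series: "0 0 -.2 0 0 0 .6;0 0 -.5 0 0 0 .6;0 0 -.8 0 0 0 .6;0 0 -.8 0 0 0 .6;0 0 -.8 0 0 0 .6"

```text
time_s: 41.2
eef_pos: [583.5, 335.8, 123.7]
ee_rot: [0.001, 0.739, 0.673, -0.0]
force: [0.6, -0.0, -0.4]
grip_width: 0.597
```

```bash
python3 - <<'E'
from bl import *
t,r,s=tool();M=r.as_matrix();print(t.round(1),M[:,:2].round(3).tolist(),s['time_s'],np.round(s['force'],1))
p=cap('wrist','w15')
for e,n in((-52,'outer end'),(78,'inner end'),(0,'mouth')): print(n,w2px(p,np.array([586+.092*e,372+.996*e,32])).round(1))
g=cv2.cvtColor(p['frame'],cv2.COLOR_RGB2GRAY)
a=w2px(p,np.array([586-.092*40,372-.996*40,32]));u=int(a[0])
for du in(-14,14): print(u+du,[(v,int(g[v,u+du])) for v in range(90,330,5)])
q=blades('top')
for d in nets.spot_in('blade_a_mid',p)[:3]: print(np.round(d['rect']),round(d['confidence'],2))
E
```

```text
[583.5 335.8 123.7] [[0.093, 0.996], [0.996, -0.093], [-0.002, 0.001]] 41.2 [ 0.6 -0.  -0.4]
outer end [273.3 233.6]
inner end [272.8  52.8]
mouth [273.1 168.7]
259 [(90, 86), (95, 58), (100, 55), (105, 54), (110, 53), (115, 50), (120, 52), (125, 51), (130, 48), (135, 51), (140, 51), (145, 52), (150, 50), (155, 52), (160, 50), (165, 48), (170, 38), (175, 20), (180, 21), (185, 25), (190, 27), (195, 30), (200, 101), (205, 164), (210, 162), (215, 167), (220, 163), (225, 164), (230, 181), (235, 211), (240, 210), (245, 212), (250, 211), (255, 208), (260, 208), (265, 209), (270, 207), (275, 208), (280, 204), (285, 205), (290, 203), (295, 204), (300, 203), (305, 205), (310, 202), (315, 202), (320, 202), (325, 201)]
287 [(90, 88), (95, 51), (100, 51), (105, 55), (110, 52), (115, 54), (120, 53), (125, 54), (130, 54), (135, 53), (140, 50), (145, 52), (150, 53), (155, 51), (160, 47), (165, 48), (170, 38), (175, 23), (180, 15), (185, 27), (190, 23), (195, 26), (200, 134), (205, 168), (210, 168), (215, 167), (220, 166), (225, 164), (230, 154), (235, 157), (240, 158), (245, 155), (250, 149), (255, 198), (260, 188), (265, 179), (270, 182), (275, 196), (280, 205), (285, 207), (290, 206), (295, 207), (300, 205), (305, 204), (310, 204), (315, 203), (320, 205), (325, 205)]
top sleeve [781.1 750.1] [63.1 39.5] -0.0 [47, 120, 14, 18, 128]
top sleeve [ 760.2 -224.8] [70.6 37.1] -32.3 [339, 133, 16, 19, 186]
top sleeve [ 423.7 -135.4] [67.1 22.3] -88.6 [309, 239, 22, 8, 170]
[  5.   8. 327. 171.] 0.39
```

Blade 2 is home: its outer end is at row 231 against a predicted 233.6. Going for blade 1.

Call:
drive_tool:
  series: "-.4 -.1 0 0 0 0 .6;-.8 -.2 0 0 0 0 .6;-1 -.25 0 0 0 0 .6;-1 -.25 0 0 0 0 .6;-1 -.25 0 0 0 0 .6"

```text
time_s: 41.85
eef_pos: [541.8, 218.7, 121.7]
ee_rot: [-0.0, 0.739, 0.673, -0.002]
force: [-0.3, -0.4, 0.5]
grip_width: 0.599
```

Call:
drive_tool:
  series: "-.4 -.1 0 0 0 0 .6;-.8 -.2 0 0 0 0 .6;-1 -.25 0 0 0 0 .6;-1 -.25 0 0 0 0 .6;-1 -.25 0 0 0 0 .6"

```text
time_s: 42.35
eef_pos: [501.2, 102.8, 122.0]
ee_rot: [-0.0, 0.739, 0.673, -0.002]
force: [0.6, 0.7, -0.9]
grip_width: 0.6
```

Call:
drive_tool:
  series: "-.4 -.1 0 0 0 0 .6;-.8 -.2 0 0 0 0 .6;-1 -.25 0 0 0 0 .6;-1 -.25 0 0 0 0 .6;-1 -.25 0 0 0 0 .6"

```text
time_s: 42.85
eef_pos: [460.8, -13.1, 122.4]
ee_rot: [-0.0, 0.739, 0.673, -0.002]
force: [-0.9, 0.3, 0.2]
grip_width: 0.601
```

Call:
drive_tool:
  series: "-.4 -.1 0 0 0 -.09 .6;-.8 -.15 0 0 0 -.18 .6;-1 -.15 0 0 0 -.18 .6;-1 -.15 0 0 0 -.18 .6;-1 -.15 0 0 0 -.18 .6;-1 -.15 0 0 0 -.18 .6"

```text
time_s: 43.45
eef_pos: [432.2, -129.3, 122.7]
ee_rot: [-0.001, 0.707, 0.707, -0.002]
force: [-0.3, 0.0, 0.9]
grip_width: 0.599
```

```bash
python3 - <<'E'
from bl import *
t,r,s=tool();M=r.as_matrix();print(t.round(1),M[:,:2].round(3).tolist(),s['time_s'],np.round(s['force'],1))
p=blades('wrist')
print((M.T@np.append(np.array([424,-183.3])-t[:2],0)/120).round(3))
E
```

```text
[ 432.2 -129.3  122.7] [[0.001, 1.0], [1.0, -0.001], [-0.002, -0.004]] 43.45 [-0.3  0.   0.9]
wrist sleeve [ 422.2 -133. ] [29.2 74.7] -89.7 [245, 167, 37, 85, 3051]
[-0.45  -0.068  0.001]
```

Call:
drive_tool:
  series: "-.2 -.04 .2 0 0 0 .6;-.44 -.08 .4 0 0 0 .6;-.44 -.08 .7 0 0 0 .6;-.44 -.08 .88 0 0 0 .6;-.44 -.08 .88 0 0 0 .6;-.44 -.08 .88 0 0 0 .6;-.44 -.08 .88 0 0 0 .6"

```text
time_s: 44.2
eef_pos: [423.0, -182.4, 18.5]
ee_rot: [0.001, 0.707, 0.707, -0.002]
force: [-0.5, -0.1, 0.1]
grip_width: 0.598
```

Call:
drive_tool:
  series: "0 0 .05 0 0 0 .6;0 0 .09 0 0 0 .6;0 0 .09 0 0 0 .6;0 0 .09 0 0 0 .5;0 0 .09 0 0 0 .4;0 0 .09 0 0 0 .3;0 0 .09 0 0 0 .3;0 0 .09 0 0 0 .3"
  newtons: 60

```text
time_s: 45.0
eef_pos: [423.1, -182.5, 8.3]
ee_rot: [0.001, 0.707, 0.707, -0.002]
force: [-1.7, 1.6, 6.7]
grip_width: 0.33
```

Call:
drive_tool:
  series: "0 0 -.05 0 0 0 .3;0 0 -.12 0 0 0 .3;0 0 -.19 0 0 0 .3;0 0 -.19 0 0 0 .3;0 0 -.19 0 0 0 .3"

```text
time_s: 45.5
eef_pos: [423.1, -182.5, 31.3]
ee_rot: [0.001, 0.707, 0.707, -0.002]
force: [-0.5, -0.3, -1.5]
grip_width: 0.319
```

```bash
python3 -c "from chk import *;chk((456.7,384))"
```

```text
[ 423.1 -182.5   31.3] [[-0.0, 1.0], [1.0, 0.0], [-0.004, -0.001]] 45.5 0.3186446756192025 [-0.5 -0.3 -1.5]
130 [ 3.642  0.181 -0.015]
37 [ 4.413  0.253 -0.018]
end [273.6  10. ] sleeve [273.7  87.2]
248 [176, 177, 179, 178, 178, 175, 148, 150, 150, 150, 149, 152, 148, 148, 149, 149, 149, 148, 146, 147, 144, 144, 117, 26, 25, 31, 23, 24, 18, 16, 23, 18, 20]
298 [164, 165, 165, 165, 162, 145, 134, 134, 133, 131, 133, 134, 131, 131, 134, 131, 132, 130, 132, 129, 132, 133, 94, 18, 23, 25, 24, 28, 22, 25, 26, 25, 17]
row 53 [179, 177, 171, 169, 168, 164, 163, 154, 132, 154, 146, 151, 148, 147, 135, 93, 15, 21, 15, 21, 134, 136, 139, 136, 134, 136, 134, 160, 166, 166, 166, 164, 163, 162, 162] 203
```

```bash
python3 - <<'E'
import cv2,numpy as np
from h import *
for f in('w14','wc'):
    g=cv2.cvtColor(cv2.imread('pics/%s.png'%f),cv2.COLOR_BGR2GRAY).astype(float)
    print(f)
    for v in(30,45,60,75,130,170,210):
        d=np.abs(np.diff(cv2.GaussianBlur(g[v-3:v+4].mean(0)[None],(5,1),0)[0]))
        l=215+np.argmax(d[215:262]);r=290+np.argmax(d[290:330]);print(v,l,r,r-l, d[l].round(),d[r].round())
    for u in (248,298):
        d=np.abs(np.diff(g[0:130,u-5:u+6].mean(1)));print(u,[ (int(i),int(d[i])) for i in np.argsort(-d)[:6]])
p=cap('wrist');t,r,s=tool();M=r.as_matrix()
for h in(0,-2,-4):
  for pit in(0,2,4,6):
    c=t.copy();c[2]+=3+h
    P=lambda e:c+M[:,0]*e-np.array([0,0,1])*np.tan(np.radians(pit))*e
    k=[w2px(p,P(e)).round(0)[1] for e in(115,87.5)];w=[(w2px(p,P(e)+M[:,1]*16)-w2px(p,P(e)-M[:,1]*16))[0].round(1) for e in(110,90)]
    print(h,pit,k,w)
E
```

```text
w14
30 230 311 81 14.0 17.0
45 261 310 49 33.0 19.0
60 232 310 78 13.0 18.0
75 233 310 77 17.0 18.0
130 236 309 73 48.0 33.0
170 238 308 70 50.0 35.0
210 240 307 67 51.0 35.0
248 [(83, 52), (82, 37), (84, 24), (13, 21), (12, 19), (81, 11)]
298 [(82, 54), (81, 42), (83, 31), (12, 17), (11, 13), (80, 12)]
wc
30 232 311 79 11.0 10.0
45 232 310 78 10.0 13.0
60 233 310 77 7.0 14.0
75 234 310 76 9.0 14.0
130 237 308 71 43.0 29.0
170 239 308 69 40.0 27.0
210 240 307 67 39.0 29.0
248 [(89, 41), (88, 35), (90, 17), (87, 17), (21, 13), (20, 12)]
298 [(88, 43), (87, 31), (89, 27), (19, 8), (86, 7), (20, 5)]
0 0 [np.float64(10.0), np.float64(87.0)] [np.float64(82.6), np.float64(78.6)]
0 2 [np.float64(13.0), np.float64(88.0)] [np.float64(80.2), np.float64(76.8)]
0 4 [np.float64(16.0), np.float64(88.0)] [np.float64(77.9), np.float64(75.1)]
0 6 [np.float64(19.0), np.float64(88.0)] [np.float64(75.8), np.float64(73.5)]
-2 0 [np.float64(12.0), np.float64(87.0)] [np.float64(81.3), np.float64(77.5)]
-2 2 [np.float64(15.0), np.float64(88.0)] [np.float64(79.0), np.float64(75.7)]
-2 4 [np.float64(17.0), np.float64(88.0)] [np.float64(76.8), np.float64(74.1)]
-2 6 [np.float64(20.0), np.float64(89.0)] [np.float64(74.7), np.float64(72.5)]
-4 0 [np.float64(13.0), np.float64(88.0)] [np.float64(80.1), np.float64(76.3)]
-4 2 [np.float64(16.0), np.float64(88.0)] [np.float64(77.8), np.float64(74.7)]
-4 4 [np.float64(19.0), np.float64(88.0)] [np.float64(75.7), np.float64(73.0)]
-4 6 [np.float64(21.0), np.float64(89.0)] [np.float64(73.7), np.float64(71.5)]
```

Blade 1 is held nearly level, sitting about 2 mm further back. Carrying it to the slot at (456.7,384), slightly raised.

Call:
drive_tool:
  series: ".2 .01 -.01 0 0 0 .3;.4 .02 -.015 0 0 0 .3;.6 .03 -.015 0 0 0 .3;.8 .04 -.015 0 0 0 .3;1 .05 -.015 0 0 0 .3;1 .05 -.015 0 0 0 .3;1 .05 -.015 0 0 0 .3"

```text
time_s: 46.3
eef_pos: [429.0, -62.3, 32.2]
ee_rot: [0.001, 0.707, 0.708, -0.002]
force: [-0.8, 0.7, -1.3]
grip_width: 0.32
```

Call:
drive_tool:
  series: ".2 .01 0 0 0 .03 .3;.4 .02 0 0 0 .06 .3;.6 .03 0 0 0 .1 .3;.8 .04 0 0 0 .14 .3;1 .05 0 0 0 .185 .3;1 .05 0 0 0 .185 .3;1 .05 0 0 0 .185 .3"

```text
time_s: 47.0
eef_pos: [435.0, 57.0, 31.6]
ee_rot: [0.001, 0.739, 0.674, -0.002]
force: [0.5, -0.9, -0.7]
grip_width: 0.319
```

Call:
drive_tool:
  series: ".2 0 0 0 0 0 .3;.4 0 0 0 0 0 .3;.6 0 0 0 0 0 .3;.8 0 0 0 0 0 .3;1 0 0 0 0 0 .3;1 0 0 0 0 0 .3;1 0 0 0 0 0 .3"

```text
time_s: 47.7
eef_pos: [446.1, 175.5, 31.0]
ee_rot: [0.001, 0.739, 0.674, -0.002]
force: [0.4, -0.3, -0.8]
grip_width: 0.323
```

```bash
python3 -c "from chk import *;chk((456.7,384))"
```

```text
[446.1 175.5  31. ] [[0.091, 0.996], [0.996, -0.091], [-0.004, -0.002]] 47.7 0.32338508974305563 [ 0.4 -0.3 -0.8]
130 [ 0.655 -0.071 -0.003]
37 [ 1.43  -0.07  -0.006]
end [273.7  10.2] sleeve [273.8  87.4]
248 [185, 190, 182, 183, 186, 181, 139, 140, 139, 140, 138, 139, 137, 139, 137, 137, 136, 139, 137, 136, 139, 132, 121, 21, 26, 20, 28, 20, 25, 30, 22, 22, 23]
298 [173, 173, 173, 172, 171, 159, 133, 136, 134, 133, 136, 136, 139, 147, 146, 146, 149, 146, 147, 144, 146, 145, 96, 25, 23, 19, 23, 27, 22, 26, 25, 26, 20]
row 53 [187, 188, 184, 176, 172, 177, 176, 177, 130, 142, 135, 138, 137, 134, 136, 94, 15, 11, 21, 24, 134, 138, 141, 152, 147, 150, 141, 163, 167, 171, 168, 168, 171, 170, 167] 203
```

Call:
drive_tool:
  series: ".1 -.03 -.01 0 0 0 .3;.2 -.07 -.018 0 0 0 .3;.3 -.07 -.018 0 0 0 .3;.4 -.07 -.018 0 0 0 .3;.5 -.07 -.018 0 0 0 .3;.6 -.07 -.018 0 0 0 .3;.7 -.07 -.018 0 0 0 .3;.7 -.07 -.018 0 0 0 .3;.8 -.07 -.018 0 0 0 .3;.85 -.07 -.018 0 0 0 .3;.9 -.07 -.018 0 0 0 .3;.9 -.07 -.018 0 0 0 .3"

```text
time_s: 48.95
eef_pos: [447.6, 284.1, 32.7]
ee_rot: [0.001, 0.739, 0.674, -0.002]
force: [-0.3, 0.0, -0.5]
grip_width: 0.323
```

```bash
python3 -c "from chk import *;chk((456.7,384))"
```

```text
[447.6 284.1  32.7] [[0.091, 0.996], [0.996, -0.091], [-0.004, -0.002]] 48.95 0.3234992758907963 [-0.3  0.  -0.5]
130 [-0.248 -0.002  0.001]
37 [ 0.528 -0.001 -0.002]
end [273.8  10.3] sleeve [273.8  87.4]
248 [57, 57, 58, 55, 53, 54, 81, 80, 81, 79, 80, 79, 60, 97, 102, 100, 101, 95, 97, 99, 99, 99, 90, 22, 26, 24, 28, 25, 25, 25, 22, 22, 24]
298 [55, 55, 56, 56, 52, 61, 78, 81, 80, 80, 79, 82, 63, 105, 111, 110, 115, 113, 110, 113, 112, 105, 73, 29, 30, 24, 19, 25, 24, 29, 17, 29, 25]
row 53 [19, 19, 18, 29, 24, 16, 20, 32, 88, 100, 94, 98, 99, 89, 87, 61, 6, 4, 11, 11, 90, 95, 100, 107, 109, 108, 102, 37, 20, 16, 14, 19, 19, 22, 16] 203
```

Call:
drive_tool:
  series: ".06 0 0 0 0 0 .3;.12 0 0 0 0 0 .3;.18 0 0 0 0 0 .3;.24 0 0 0 0 0 .3;.3 0 0 0 0 0 .3;.36 0 0 0 0 0 .3;.42 0 0 0 0 0 .3;.48 0 0 0 0 0 .3;.53 0 0 0 0 0 .3;.53 0 0 0 0 0 .3"

```text
time_s: 50.0
eef_pos: [453.4, 347.7, 32.4]
ee_rot: [0.001, 0.738, 0.674, -0.002]
force: [-0.0, -0.0, -0.9]
grip_width: 0.32
```

Call:
drive_tool:
  series: ".01 0 0 0 0 0 .3;.025 0 0 0 0 0 .3;.03 0 0 0 0 0 .3;.03 0 0 0 0 0 .3"

```text
time_s: 50.4
eef_pos: [453.2, 349.9, 31.9]
ee_rot: [0.001, 0.738, 0.674, -0.004]
force: [-2.3, -7.9, -0.2]
grip_width: 0.324
```

Call:
drive_tool:
  series: ".015 0 0 0 0 0 .3;.015 0 0.015 0 0 0 .3;.015 0 .02 0 0 0 .3;.01 0 .02 0 0 0 .45;0 0 .02 0 0 0 .55;0 0 .02 0 0 0 .6;0 0 .02 0 0 0 .6"

```text
time_s: 51.1
eef_pos: [453.3, 350.0, 29.7]
ee_rot: [0.001, 0.738, 0.674, -0.004]
force: [0.6, -0.1, -0.6]
grip_width: 0.6
```

Call:
drive_tool:
  series: "0 0 -.2 0 0 0 .6;0 0 -.5 0 0 0 .6;0 0 -.8 0 0 0 .6;0 0 -.8 0 0 0 .6;0 0 -.8 0 0 0 .6"

```text
time_s: 51.6
eef_pos: [453.8, 350.8, 126.0]
ee_rot: [0.001, 0.738, 0.674, -0.003]
force: [-0.7, -0.7, -0.9]
grip_width: 0.599
```

```bash
python3 - <<'E'
from bl import *
t,r,s=tool();M=r.as_matrix();print(t.round(1),M[:,:2].round(3).tolist(),s['time_s'],np.round(s['force'],1))
p=cap('wrist','w16')
m=np.array([456.7,384])
for e,n in((-52,'outer end'),(78,'inner end'),(0,'mouth')): print(n,w2px(p,np.array([m[0]+.092*e,m[1]+.996*e,32])).round(1))
g=cv2.cvtColor(p['frame'],cv2.COLOR_RGB2GRAY)
u=int(w2px(p,np.array([m[0]-4,m[1]-40,32]))[0])
for du in(-16,16): print(u+du,[(v,int(g[v,u+du])) for v in range(160,270,4)])
for d in nets.spot_in('reacher_grip',p)[:2]: print(np.round(d['rect']),round(d['confidence'],2))
E
```

```text
[453.8 350.8 126. ] [[0.091, 0.996], [0.996, -0.091], [-0.006, -0.003]] 51.6 [-0.7 -0.7 -0.9]
outer end [274.5 235.3]
inner end [274.7  57.4]
mouth [274.5 171.4]
258 [(160, 52), (164, 50), (168, 54), (172, 44), (176, 24), (180, 10), (184, 28), (188, 24), (192, 33), (196, 23), (200, 27), (204, 170), (208, 172), (212, 174), (216, 169), (220, 174), (224, 172), (228, 174), (232, 203), (236, 221), (240, 222), (244, 220), (248, 221), (252, 221), (256, 221), (260, 220), (264, 219), (268, 221)]
290 [(160, 56), (164, 51), (168, 51), (172, 51), (176, 21), (180, 18), (184, 25), (188, 27), (192, 31), (196, 29), (200, 42), (204, 158), (208, 169), (212, 171), (216, 172), (220, 172), (224, 172), (228, 174), (232, 160), (236, 170), (240, 165), (244, 165), (248, 166), (252, 197), (256, 220), (260, 217), (264, 220), (268, 219)]
[471. 331. 558. 408.] 0.89
```

Both blades are home. Last check is the reacher.

Call:
drive_tool:
  series: "0 0 -.4 0 0 0 .6;-.3 .2 -.43 0 0 0 .6;-.6 .4 -.43 0 0 0 .8;-.96 .53 -.43 0 0 0 1;-.96 .53 -.43 0 0 0 1;-.96 .53 -.43 0 0 0 1"

```text
time_s: 52.3
eef_pos: [506.2, 229.7, 175.6]
ee_rot: [0.0, 0.739, 0.674, -0.006]
force: [0.2, -0.3, 0.9]
grip_width: 0.999
```

Call:
drive_tool:
  series: "-.3 .2 -.3 0 0 0 1;-.6 .4 -.43 0 0 0 1;-1 .53 -.43 0 0 0 1;-1 .53 -.43 0 0 0 1;-1 .53 -.43 0 0 0 1;-1 .53 -.43 0 0 0 1"

```text
time_s: 52.9
eef_pos: [558.3, 106.5, 227.2]
ee_rot: [-0.0, 0.738, 0.674, -0.006]
force: [-0.3, -0.5, -0.8]
grip_width: 1.003
```

```bash
python3 - <<'E'
from bl import *
t,r,s=tool();print(t.round(1),s['time_s'])
p=cap('wrist','w17');q=cap('top','t17')
for P in (p,q):
 for n in ['reacher_grip','blade_a_mid','jigger','muddler','shaker','tumbler_a','decanter']:
  for d in nets.spot_in(n,P)[:2]: print(n,np.round(d['rect']),round(d['confidence'],2))
im=cv2.imread('pics/w17.png')
# expected reacher pose as laid + mat outline
ax=np.array([-.058,-.998,0]);ay=np.array([.998,-.058,0]);G=np.array([667.5,125,0])
for x,y,z in[(-71,0,40),(-17.5,-33,44),(17.5,-33,44),(-17.5,33,44),(17.5,33,44),(260,-33,26),(260,33,26)]:
    u=w2px(p,G+ax*x+ay*y+[0,0,z]);cv2.circle(im,tuple(int(k) for k in u),3,(0,0,255),1)
a=cv2.resize(im,(480,360));b=cv2.resize(cv2.imread('pics/t17.png')[80:280,110:450],(320,188),interpolation=3)
cv2.imwrite('pics/m17.png',np.hstack([a,cv2.copyMakeBorder(b,0,172,0,0,0)]))
E
```

```text
[558.3 106.5 227.2] 52.9
reacher_grip [333.  88. 415. 358.] 0.58
muddler [458. 304. 499. 338.] 0.56
shaker [463. 145. 554. 250.] 0.62
tumbler_a [457. 232. 560. 328.] 0.66
reacher_grip [259. 155. 324. 184.] 0.65
reacher_grip [123. 172. 167. 244.] 0.47
jigger [341. 130. 358. 155.] 0.76
jigger [351. 154. 424. 250.] 0.38
muddler [308. 101. 325. 136.] 0.81
muddler [258. 157. 322. 182.] 0.37
shaker [237.  96. 267. 135.] 0.96
tumbler_a [136. 135. 165. 166.] 0.96
tumbler_a [274. 105. 302. 138.] 0.76
decanter [396. 212. 438. 245.] 0.87
```

View pics/m17.png

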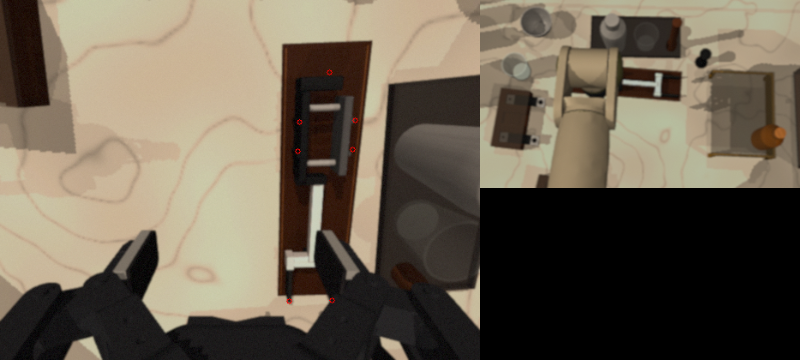

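The reacher lies on the mat where I set it, with the overlay dots on its ribs and jaws. Both blades show at the block's slots, the riser is empty, and the bystanders are where they were. Handing in.

```bash
python3 -c "
from rig import ctrl
print(ctrl.finish_job())"
```

```text
the job is handed in; nothing more can be done
None
```

I drew both blades out from under the riser with the reacher; there was no third one. I laid the reacher back on the mat, then slid each blade with the gripper into an outer slot of the 100 x 200 mm block. I handed the job in at about 53 s.

**Last checks:**
- **Blades:** both stopped against the slot ends with 5–8 N at the expected depth. Their outer ends measured within 1–2 mm of the predicted home position.
- **Reacher:** it lies along the mat, jaws the same way as before, within a few mm of where I set it. I saw no sign that it had been knocked.
- **Riser and barware:** the riser is empty. The detections for the jigger, muddler, shaker, both tumblers and decanter match the first pictures within a few pixels.

**What was off:**
- The wrist force briefly read about 48 N upwards while I was setting blade 1 down with the reacher. I think the closed fingers pressed the reacher onto the surface; that is above the 40 N limit for pressing with the arm or gripper body.
- Blade 1 sat 1–2 mm off in the grip, possibly slightly drooping, so I raised it a little before inserting it.

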